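# Close up a loaded casting pot

### The arm

A 6-joint arm with a two-finger parallel gripper is mounted at the origin on the work surface. World frame = base frame: x ahead of the robot, y to its left, z up, the work surface at z = 0. Lengths are in m, angles in rad, forces in N, time in s.
With the tool pointing down it reaches from about 0.3 to 0.875 m from the base axis. Payload 6.4 kg.
Tool frame: the origin (TCP) lies at the very end of the fingers, on their centre line; the grasp point (between the pads) lies ctrl.pinch_z behind it (ctrl.pinch_z is the distance from the TCP to the grasp point, in m); y points along the fingers, z is the direction in which the jaws open and shut, and the axes are right-handed (so a half turn about y gives the same grasp; the last joint's range is limited). The gripper opens to 85 mm and grips with 20 to 120 N. Pads are 22 mm wide; open, the fingers measure 114 mm over their backs; the gripper's body (76 mm by 85 mm) begins 54 mm behind the grasp point. The pads swing forward as they close: fully open they stand 13 mm farther back than shut.
Start: joints at [-1.448, 0.181, 1.607, -0, 1.354, -0.206], TCP at [0.186, -0.544, 0.231] pointing down, gripper open.
Joint ranges: [-2.99, 2.99], [-0.89, 2.07], [0.3, 2.58], [-1.14, 4.28], [0, 2.63], [-3.12, 3.12]. Speed limits (rad/s): [2.57, 2.57, 3.01, 3.14, 3.14, 3.14].

### API

Orientations are given as a unit quaternion [w, x, y, z].
In Python, from bench import ctrl gives the robot as it stands.
- The arm moves only by the shell command python3 -m pendant 'ROWS'. ROWS is JSON, one flat list of numbers, 7 for each row, row after row: the shift along the world's x, y, z in m, then the turn, a rotation vector about the world's x, y, z in degrees, then the finger opening in m, from 0 to 0.0854. In form: [tx, ty, tz, rx, ry, rz, hand, tx, ty, tz, rx, ry, rz, hand, ...]. A call has 1 to 12 rows; each row shifts and turns the commanded pose from where the row before left it; what a row does not reach is not made up. A row lasts 1/8 s, in which the tool goes at most 62.5 mm and 10.7 degrees, less where a joint would pass 70% of its speed; a pose out of reach is approached as far as the arm can. A call with a gripper value outside its range is refused whole. The fingers move at their own pace and stop on an object; the grip force is fixed at half the most. Time passes only in rows, so rows that do not move let the fingers close. It gives the time, the measured TCP pose, the force and the opening at its end, in the units of the state.
- ctrl.get_obs(): the state, without advancing time (a new reading comes with each control period).
- ctrl.camera(name): name is "side" or "top" or "wrist"; returns the picture (480x640x3 uint8, red, green, blue); there is no depth.
- ctrl.camera_info(name): a dict with "fx", "fy", "cx", "cy" (pixels), "origin" and "rotation" of the camera in the world; the wrist camera has in their place "tool_from_camera" (4x4, takes a point from camera to tool coordinates, whose origin is the TCP and whose axes are the tool frame's). Camera axes: x right, y down, z forward; pixel columns grow to the right and rows downward; lengths in m; the calibration is good to about 2 mm. A picture is of the moment at which its call begins: read the wrist's pose just before it. camera_info takes no time and is no camera call.
- ctrl.hand_in(): hands the job in, once; it reports no verdict.
Trained networks look in the newest picture that a camera, given by its name, has taken for a name from the list of things; names that differ only in an ending like _2 or _b are one class to them, and where a whole thing is asked for, a point or a joint stands for the part that bears it (a point fixed in the world has none). Each returns a list of dicts, best first, with "score" (0 to 1); they miss things now and then, are a little off and sometimes report something else, mostly with a low value. They report only what shows in the picture. A call takes as long as a camera call. They do not tell look-alikes from the thing itself.
- ctrl.silhouettes(target, camera): "mask" (480x640 bool, what is visible of it) and "bbox" ([left, top, right, bottom] in pixels, round what is visible of it).
The state is a dict: "time_s": time; "q": joint angles; "dq": joint speeds; "joint_efforts": joint torques, N m; "eef_pos": TCP position; "eef_rot": TCP orientation; "wrist_force": force on the tool from outside, world axes, zero at the start; "torque": the same for the moment, N m; "opening": opening from 0.0 (shut) to 1.0 (fully open).
Only numpy, scipy, OpenCV 4.12 (cv2) and the standard library are available. Lean on these libraries where they do the work, as an engineer would, in place of code of your own. Each camera call takes 0.05 s, during which the arm holds its last target.

### The job

The casting pot is loaded, so close it up: take the lid by its bar handle off the sloping rest and lay it flat on the pot with its edge tucked under the fixed lug, centred over the mouth. Then swing the clamp over and press it fully down on the lid, and last turn the vent cock's lever a full quarter turn clockwise to its stop, so that it stands across its pipe. Leave the bowl, the jar and the cup standing where they are.

Things in the scene. Friction and masses are not known exactly. Their poses are not given: they have to be found in the camera images.
- pot: Round aluminium casting pot, fixed to the table, 160 mm outside diameter, 90 mm high, wall 10 mm, with a white plaster mould inside (below the rim). Origin: centre of its underside, on the table; z up. Its -x side has the fixed lug, its +x side the clamp, its -y side the vent pipe with the cock.
- pot_seat (a point): Centre of the pot's mouth at rim height (90 mm above the table), axes as the pot's. The seated lid's underside centre comes here.
- pot_lug (a point): Middle of the inner lower edge of the fixed hooked steel lug (44 mm wide) on the pot's -x side, axes as the pot's, 75 mm from the pot's axis. Its tongue's underside is 12 mm above the rim, its flat back stop 89 mm from the pot's axis: 4 mm play over and behind the centred lid, which lies 10 mm under it. The lid goes in nearly level, sliding over the rim to -x; a low edge catches inside the mouth.
- lid: Loose flat round aluminium lid, 170 mm diameter, 8 mm thick, about 0.5 kg. Origin: centre of its underside; z is its upper normal. The dark bar handle on top runs along the lid's y, 100 mm long, 14 mm wide (along x), 18 mm high, on two posts 88 mm apart; gap under the bar 24 mm. At the start it lies on the rest at 35 degrees to level, its -x edge lowest, its y level.
- lid_grip (a point): Centre of the lid's handle bar, 41 mm above the lid's underside (33 mm above its upper face), axes as the lid's.
- lid_rest: Fixed plywood lid rest: a 200 x 180 mm board sloping at 35 degrees that rises towards its +x and faces -x and up, on a base plate; highest edge 140 mm above the table. Two wooden pegs, standing 14 mm out of the board, carry the lid's lower edge. Origin: centre of its underside.
- clamp (a joint): Angle of the clamp arm, rad: 0 = down, level, its rubber foot on the seated lid; pi/2 = upright; stops at 2.3, leaning outwards. Stiff hinge (about 0.5 N m), stays where it is left. Arm 26 mm wide, 12 mm thick, reaching 98 mm from the hinge; the foot is 68 mm from the hinge. It starts open, leaning outwards.
- clamp_hinge (a point): Clamp hinge axis, 122 mm from the pot's axis on its +x side, 118 mm above the table; axes as the pot's; the hinge axis runs along the pot's y. Closed, the arm points to the pot's -x, towards the middle of the lid. Two fixed cheeks stand beside the hinge, from 112 to 132 mm off the pot's axis and up to 10 mm above the hinge: the lid must come down clear of them.
- clamp_tip (a point): Middle of the free end of the clamp arm, 98 mm from the hinge.
- valve (a joint): Angle of the vent cock's lever, rad: 0 = open, lever along the pipe (pointing to the pot's -y, away from the pot); pi/2 = shut, lever across the pipe (pointing to the pot's -x), against a hard stop. It grows clockwise seen from above. Stiff (about 0.3 N m), stays where it is left.
- valve_axis (a point): Vertical turning axis of the lever at the lever's middle height, 96 mm above the table, 120 mm from the pot's axis on its -y side; axes as the pot's. The brass valve body under it is about 40 mm wide and reaches up to 72 mm above the table; the pipe with its end ring, 70 mm high at most, ends 44 mm out from this axis on the pot's -y side.
- valve_tip (a point): Free end of the lever's middle line, 91 mm from its axis. The lever is 16 to 18 mm wide and 10 to 13 mm thick, its outer half sleeved in black.
- bowl: Loose black bowl, 110 mm wide, 50 mm high, a bystander. Origin: centre of its underside.
- jar: Loose white jar with a screw cap, 68 mm wide, 100 mm high, a bystander. Origin: centre of its underside.
- cup: Loose terracotta cup, 72 mm wide, 80 mm high, a bystander. Origin: centre of its underside.
There are look-alikes about, which are no part of the job. There is more than one size of the lid; the one meant has the size given above.

How it is judged:
By the outcome, as a careful person would: the job done as asked, in the order asked, and still so for the second after the job is handed in, with the robot touching nothing.
It also fails if it takes over 67 s, if anything falls off the work surface, if the arm or the gripper's body presses on something with over 40 N, if the wrist force passes 120 N, or if a joint passes its speed limit or range.

## Working session

There is one attempt and no reset: what is moved stays moved. The work goes in short steps, Python scripts to look and compute and a shell command to move; the robot and the scene stay as the last step left them, time stands still between calls to the robot, and variables do not carry over. Pictures are saved under pics/ and viewed, and the job is handed in when it is done.

```bash
ls; mkdir -p pics
python3 - <<'E'
from bench import ctrl
import cv2,json
for n in ["side","top","wrist"]:
    im=ctrl.camera(n); cv2.imwrite(f"pics/{n}0.png",im[:,:,::-1])
    print(n,ctrl.camera_info(n))
print(ctrl.get_obs(),ctrl.pinch_z)
E
```

```text
pics
side {'fx': 565.6800721540396, 'fy': 565.6800721540396, 'cx': 320.5028958340109, 'cy': 252.15618072479046, 'origin': array([ 0.41212719, -1.00156748,  1.27969592]), 'rotation': array([-0.36165475,  0.93053492, -0.05185625,  0.02493041])}
top {'fx': 600.6258860742115, 'fy': 600.6258860742115, 'cx': 308.8012119208027, 'cy': 239.7190010856308, 'origin': array([0.38392928, 0.04575682, 1.43369225]), 'rotation': array([ 0.04300891, -0.70417739,  0.70809151, -0.02984716])}
wrist {'fx': 379.6105130247387, 'fy': 379.6105130247387, 'cx': 322.37057897874257, 'cy': 243.4751068153251, 'tool_from_camera': array([[ 5.64493774e-05,  9.63947293e-01,  2.66093242e-01,
        -6.66587704e-02],
       [ 7.85717205e-05, -2.66093245e-01,  9.63947290e-01,
        -1.42211560e-01],
       [ 9.99999995e-01, -3.35068206e-05, -9.07597953e-05,
         9.79828171e-04],
       [ 0.00000000e+00,  0.00000000e+00,  0.00000000e+00,
         1.00000000e+00]])}
{'time_s': 0.15, 'q': array([-1.44829175e+00,  1.81431577e-01,  1.60776516e+00,  1.01996017e-05,
        1.35377514e+00, -2.06318813e-01]), 'dq': array([-8.56374749e-04, -1.51572994e-03, -3.39393633e-03,  7.25939760e-04,
       -9.17921053e-05, -1.71494957e-03]), 'joint_efforts': array([ 1.17901498e-03, -4.45260429e+01, -3.51691639e+01, -2.44727507e-04,
        5.83522211e-03, -1.10831382e-05]), 'eef_pos': array([ 0.18564239, -0.54377107,  0.23056304]), 'eef_rot': array([ 0.11575672, -0.11570883,  0.69805833, -0.69708422]), 'wrist_force': array([-0.11337177,  0.38307983,  0.02912485]), 'torque': array([ 0.01076568, -0.04888383,  0.0017977 ]), 'opening': 0.9983076412500058} 0.0187
```

View pics/side0.png

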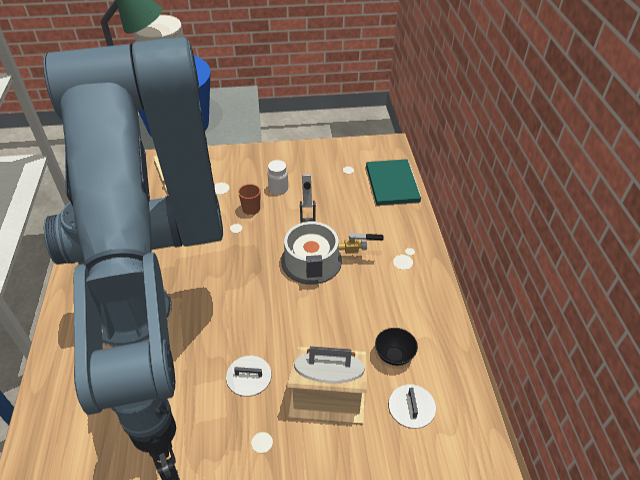

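View pics/top0.png

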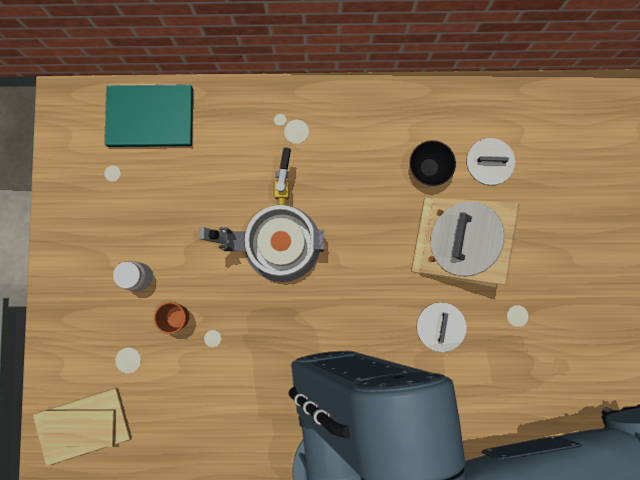

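View pics/wrist0.png

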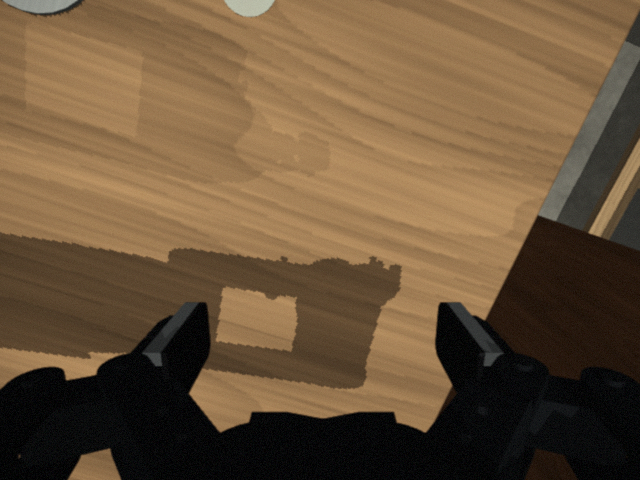

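```bash
cat > h.py <<'E'
from bench import ctrl
import numpy as np,cv2
from scipy.spatial.transform import Rotation as R
def q2R(q): q=np.asarray(q); return R.from_quat([q[1],q[2],q[3],q[0]]).as_matrix()
def cam(n,obs=None):
    i=ctrl.camera_info(n); K=(i['fx'],i['fy'],i['cx'],i['cy'])
    if n=='wrist':
        o=obs or ctrl.get_obs(); T=np.eye(4);T[:3,:3]=q2R(o['eef_rot']);T[:3,3]=o['eef_pos']
        T=T@i['tool_from_camera']; return K,T[:3,:3],T[:3,3]
    return K,q2R(i['rotation']),np.array(i['origin'])
def proj(C,P):
    K,Rm,o=C; p=(np.atleast_2d(P)-o)@Rm
    return np.c_[K[0]*p[:,0]/p[:,2]+K[2],K[1]*p[:,1]/p[:,2]+K[3]]
def ray(C,uv):
    K,Rm,o=C; d=Rm@np.array([(uv[0]-K[2])/K[0],(uv[1]-K[3])/K[1],1]); return o,d
def atz(C,uv,z):
    o,d=ray(C,uv); return o+d*(z-o[2])/d[2]
def tri(Cs,uvs):
    A=np.zeros((3,3));b=np.zeros(3)
    for C,uv in zip(Cs,uvs):
        o,d=ray(C,uv); d=d/np.linalg.norm(d); M=np.eye(3)-np.outer(d,d);A+=M;b+=M@o
    return np.linalg.solve(A,b)
E
python3 - <<'E'
from h import *
for n in ["top","side"]:
    im=ctrl.camera(n); vis=im[:,:,::-1].copy(); C=cam(n)
    for t in ["pot","lid","lid_rest","bowl","jar","cup","clamp","valve","pot_lug"]:
        try: r=ctrl.silhouettes(t,n)
        except Exception as e: print(t,e); continue
        for k,d in enumerate(r[:4]):
            m=d['mask'];ys,xs=np.nonzero(m)
            if len(xs)==0: continue
            c=(xs.mean(),ys.mean()); print(n,t,round(d['score'],2),d['bbox'],np.round(c,1),m.sum(),np.round(atz(C,c,0.05),3))
            np.save(f"pics/{n}_{t}_{k}.npy",m)
    if n=="top": crop=vis[180:300,190:340]
    else: crop=vis[150:300,250:400]
    cv2.imwrite(f"pics/{n}crop.png",cv2.resize(crop,None,fx=4,fy=4,interpolation=cv2.INTER_CUBIC))
    crop=vis[150:340,390:540] if n=="top" else vis[320:450,210:450]
    cv2.imwrite(f"pics/{n}lid.png",cv2.resize(crop,None,fx=3,fy=3,interpolation=cv2.INTER_CUBIC))
E
```

```text
top pot 0.65 [197.5, 144.8, 326.5, 283.8] [274.6 235.3] 6287 [0.538 0.15  0.05 ]
top lid 0.84 [429.0, 203.1, 504.9, 274.9] [467.2 238.4] 4202 [ 0.528 -0.294  0.05 ]
top lid 0.83 [416.4, 301.3, 467.9, 348.5] [441.  326.5] 1867 [ 0.327 -0.228  0.05 ]
top lid 0.62 [200.9, 148.1, 323.9, 283.8] [274.6 235.7] 6103 [0.537 0.15  0.05 ]
top lid 0.22 [278.2, 148.8, 287.6, 190.4] [283.1 168.4] 288 [0.696 0.131 0.05 ]
top lid_rest 0.58 [411.4, 196.8, 519.6, 285.0] [464.  242.5] 3397 [ 0.518 -0.286  0.05 ]
top lid_rest 0.49 [153.8, 302.7, 188.2, 331.8] [170.6 317.2] 865 [0.35  0.389 0.05 ]
top bowl 0.79 [408.0, 138.3, 457.2, 186.7] [432.2 162.7] 1683 [ 0.706 -0.218  0.05 ]
top jar 0.84 [111.2, 263.5, 152.7, 293.0] [132.2 275.3] 933 [0.447 0.481 0.05 ]
top cup 0.61 [153.8, 302.4, 188.3, 334.1] [170.5 316.9] 816 [0.351 0.39  0.05 ]
top cup 0.37 [199.4, 224.6, 225.9, 244.9] [212.2 235.1] 350 [0.539 0.296 0.05 ]
top clamp 0.56 [198.6, 225.5, 230.3, 242.9] [212.5 234.9] 322 [0.54  0.295 0.05 ]
top clamp 0.38 [200.4, 146.2, 327.3, 283.6] [274.5 235.4] 6197 [0.538 0.151 0.05 ]
top valve 0.75 [276.0, 148
[... 284 characters left out ...]
 0.53  -0.266  0.05 ]
side lid 0.72 [225.2, 357.9, 273.3, 393.7] [248.6 375.6] 1438 [ 0.33  -0.273  0.05 ]
side lid 0.56 [387.2, 383.8, 438.6, 430.3] [411.8 406.4] 1634 [ 0.71  -0.397  0.05 ]
side lid_rest 0.96 [287.3, 347.4, 367.0, 422.4] [327.  397.1] 3439 [ 0.514 -0.351  0.05 ]
side bowl 0.59 [374.0, 328.0, 421.6, 368.5] [395.9 346.5] 1293 [ 0.707 -0.229  0.05 ]
side jar 0.83 [268.6, 163.6, 287.9, 195.7] [277.3 177.9] 604 [0.447 0.467 0.05 ]
side clamp 0.77 [303.4, 176.2, 312.7, 207.3] [306.7 190.4] 300 [0.539 0.394 0.05 ]
side valve 0.48 [349.5, 233.5, 384.6, 240.5] [365.2 236.7] 248 [0.694 0.165 0.05 ]
side pot_lug 0.96 [281.1, 176.2, 385.5, 285.1] [316.9 246.3] 4073 [0.544 0.142 0.05 ]
```

```bash
ls pics
```

```text
side0.png
side_bowl_0.npy
side_clamp_0.npy
side_jar_0.npy
side_lid_0.npy
side_lid_1.npy
side_lid_2.npy
side_lid_rest_0.npy
side_pot_0.npy
side_pot_lug_0.npy
side_valve_0.npy
sidecrop.png
sidelid.png
top0.png
top_bowl_0.npy
top_clamp_0.npy
top_clamp_1.npy
top_cup_0.npy
top_cup_1.npy
top_jar_0.npy
top_lid_0.npy
top_lid_1.npy
top_lid_2.npy
top_lid_3.npy
top_lid_rest_0.npy
top_lid_rest_1.npy
top_pot_0.npy
top_pot_lug_0.npy
top_valve_0.npy
topcrop.png
toplid.png
wrist0.png
```

View pics/topcrop.png

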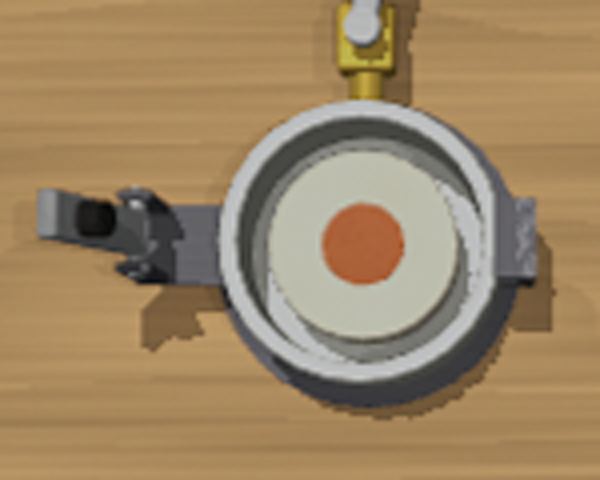

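View pics/sidecrop.png

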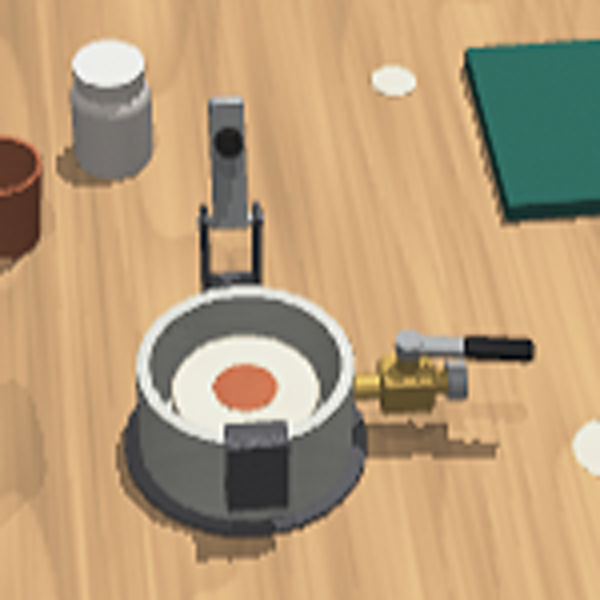

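View pics/toplid.png

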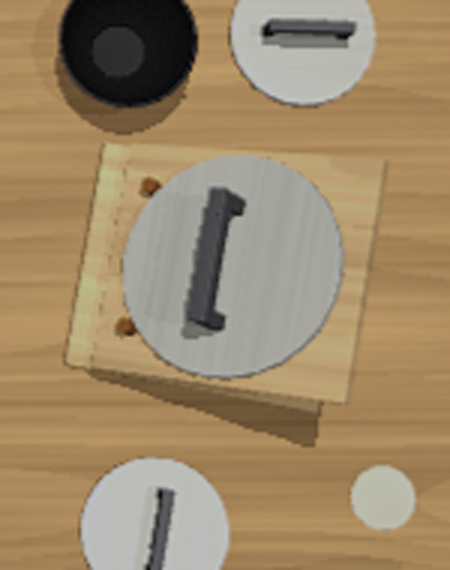

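View pics/sidelid.png

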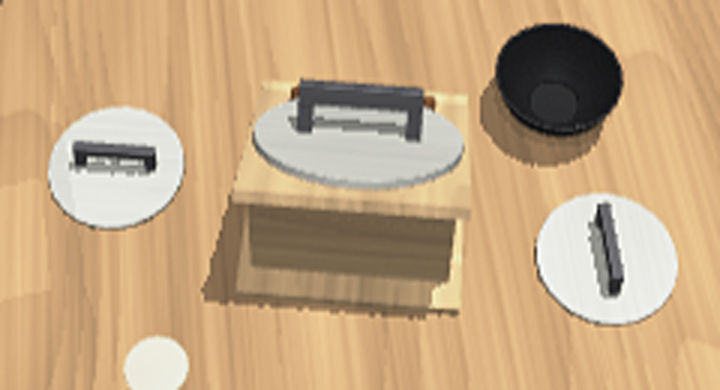

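```bash
cat > fit.py <<'E'
from h import *
from scipy.optimize import least_squares
T=cam('top');S=cam('side')
u=lambda p,o:((p[0]+.5)/4-.5+o[0],(p[1]+.5)/4-.5+o[1])
t=lambda *p:u(p,(190,180)); s=lambda *p:u(p,(250,150))
print("rim c top",atz(T,t(358,240),.09), "side",atz(S,((s(137,370)[0]+s(355,370)[0])/2,s(0,362)[1]),.09))
print("valve",tri([T,S],[t(362,25),s(407,342)]))
print("valve tip", tri([T,S],[(286.5,149.5),s(532,350)]))
print("hinge cheeks",atz(T,t(133,195),.128),atz(T,t(130,275),.128),tri([T,S],[t(133,197),s(258,210)]))
print("arm end top mid",tri([T,S],[t(45,213),s(226,100)]))
print("lug",atz(T,t(518,240),.11))
w=lambda x,y,f,o:((x+.5)/3-.5+o[0],(y+.5)/3-.5+o[1])
lt=lambda x,y:w(x,y,3,(390,150)); ls=lambda x,y:w(x,y,3,(210,320))
# bar ends top: near(top of image)/(bottom)
a=tri([T,S],[lt(219,190),ls(424,95)]);b=tri([T,S],[lt(197,322),ls(300,87)])
print("bar ends",a,b,np.linalg.norm(a-b))
E
python3 fit.py
```

```text
rim c top [0.52366515 0.13731517 0.09      ] side [0.52584972 0.13056895 0.09      ]
valve [0.64524068 0.13485706 0.0936188 ]
valve tip [0.73316999 0.12057428 0.08935369]
hinge cheeks [0.54535928 0.25840598 0.128     ] [0.50127509 0.25960297 0.128     ] [0.5469359  0.25985912 0.11925912]
arm end top mid [0.52766113 0.29201913 0.20179755]
lug [0.52100649 0.04724255 0.11      ]
bar ends [ 0.57939631 -0.27050226  0.11264295] [ 0.48157229 -0.25159417  0.11191378] 0.09963726653209809
```

Run:
```python
from h import *
o=ctrl.get_obs(); print(o['time_s'],o['eef_pos']);print(np.round(q2R(o['eef_rot']),3))
K,Rm,c=cam('wrist',o); print(np.round(Rm,3),c)
print(np.degrees(np.arctan2(-.019,.098)))
```

```text
1.15 [ 0.18567921 -0.54422082  0.23129732]
[[-0.946  0.     0.323]
 [-0.323 -0.    -0.946]
 [-0.    -1.     0.   ]]
[[ 0.323 -0.912 -0.252]
 [-0.946 -0.311 -0.086]
 [-0.     0.266 -0.964]] [ 0.24907996 -0.52362213  0.37350887]
-10.972240237811642
```

```bash
python3 -m pendant '[0.03,0.05,0.01,0,0,-1.6,0.085,0.03,0.05,0.01,0,0,-1.6,0.085,0.03,0.05,0.01,0,0,-1.6,0.085,0.03,0.05,0.01,0,0,-1.6,0.085,0.03,0.05,0.01,0,0,-1.6,0.085,0.03,0.05,0.01,0,0,-1.6,0.085,0.03,0.05,0.01,0,0,-1.6,0.085,0.03,0.05,0,0,0,-1.6,0.085,0.03,0.05,0,0,0,-1.6,0.085,0.03,0.05,0,0,0,-1.6,0.085,0.03,0.05,0,0,0,-1.6,0.085,0.03,0.05,0,0,0,-1.4,0.085]'
python3 -m pendant '[0.03,0.05,0,0,0,0,0.085,0.025,0.04,0,0,0,0,0.085,0,0,0,0,0,0,0.085,0,0,0,0,0,0,0.085]'
python3 - <<'E'
from h import *
o=ctrl.get_obs(); im=ctrl.camera('wrist'); cv2.imwrite('pics/w1.png',im[:,:,::-1])
import pickle; pickle.dump(o,open('w1.pkl','wb')); print(o['time_s'],o['eef_pos'],o['wrist_force'],o['q']);print(np.round(q2R(o['eef_rot']),3))
E
```

```text
time_s: 2.65
eef_pos: [0.5465, 0.0577, 0.3015]
eef_rot: [0.001, -0.001, -0.707, 0.707]
wrist_force: [1.2, -0.1, -0.3]
opening: 0.996
time_s: 3.15
eef_pos: [0.6004, 0.1456, 0.3009]
eef_rot: [0.001, -0.001, -0.707, 0.707]
wrist_force: [-1.1, -1.2, -0.1]
opening: 0.996
3.15 [0.60035815 0.14557607 0.30090051] [-1.07662048 -1.23735989 -0.05542586] [ 4.62650678e-02  2.28556557e-01  1.41052075e+00 -4.56988747e-04
  1.50346537e+00  1.61949278e+00]
[[-1.    -0.001 -0.002]
 [ 0.002 -0.    -1.   ]
 [ 0.001 -1.     0.001]]
```

View pics/w1.png

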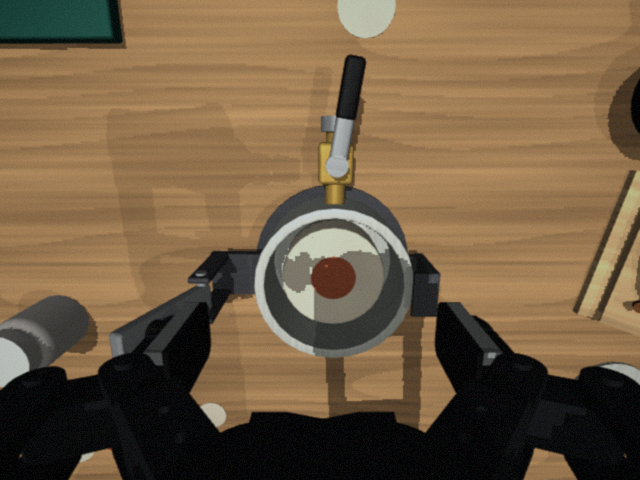

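```bash
cat > ov.py <<'E'
from h import *
import pickle,sys
def pot_model(x,y,yaw,th,va):
    Rz=R.from_euler('z',yaw).as_matrix()
    W=lambda P:(np.atleast_2d(P)@Rz.T)+[x,y,0]
    a=np.linspace(0,2*np.pi,73)
    L=[]
    for r in (.08,.07): L.append(W(np.c_[r*np.cos(a),r*np.sin(a),0*a+.09]))
    L.append(W([[-.075,-.022,.102],[-.075,.022,.102],[-.089,.022,.102],[-.089,-.022,.102],[-.075,-.022,.102]]))
    for s in (-1,1): L.append(W([[.112,s*.018,.128],[.132,s*.018,.128]]))
    L.append(W([[.122,-.02,.118],[.122,.02,.118]]))
    ct,st=np.cos(th),np.sin(th)
    L.append(W([[.122,0,.118],[.122-.098*ct,0,.118+.098*st]]))
    L.append(W([[.122-.098*ct,-.013,.118+.098*st],[.122-.098*ct,.013,.118+.098*st]]))
    L.append(W([[0,-.12,.096],[-.091*np.sin(va),-.12-.091*np.cos(va),.096]]))
    L.append(W([[0,-.12,.096],[0,-.164,.06]]))
    return L
def draw(im,C,L,col=(0,255,0),f=3,crop=None):
    x0,y0,x1,y1=crop; v=cv2.resize(im[y0:y1,x0:x1,::-1],None,fx=f,fy=f,interpolation=cv2.INTER_CUBIC)
    for P in L:
        p=(proj(C,P)-[x0,y0]+.5)*f-.5
        cv2.polylines(v,[np.round(p).astype(np.int32)],False,col,1,cv2.LINE_AA)
    return v
if __name__=="__main__":
    prm=[float(s) for s in sys.argv[1:6]]; L=pot_model(prm[0],prm[1],np.radians(prm[2]),prm[3],prm[4])
    o=pickle.load(open('w1.pkl','rb'))
    a=draw(cv2.imread('pics/w1.png')[:,:,::-1],cam('wrist',o),L,f=3,crop=(190,40,450,240+130))
    b=draw(cv2.imread('pics/top0.png')[:,:,::-1],cam('top'),L,f=4,crop=(190,140,340,290))
    c=draw(cv2.imread('pics/side0.png')[:,:,::-1],cam('side'),L,f=5,crop=(270,170,390,290))
    t=sys.argv[6]
    cv2.imwrite(f'pics/ovw{t}.png',a[:600]);  cv2.imwrite(f'pics/ovt{t}.png',b);cv2.imwrite(f'pics/ovs{t}.png',c)
E
python3 ov.py 0.524 0.136 90.5 1.94 0.15 a
python3 -c "
import cv2;v=cv2.imread('pics/ovw_a.png') if 0 else cv2.imread('pics/ovwa.png');print(v.shape)"
```

```text
(600, 780, 3)
```

View pics/ovwa.png

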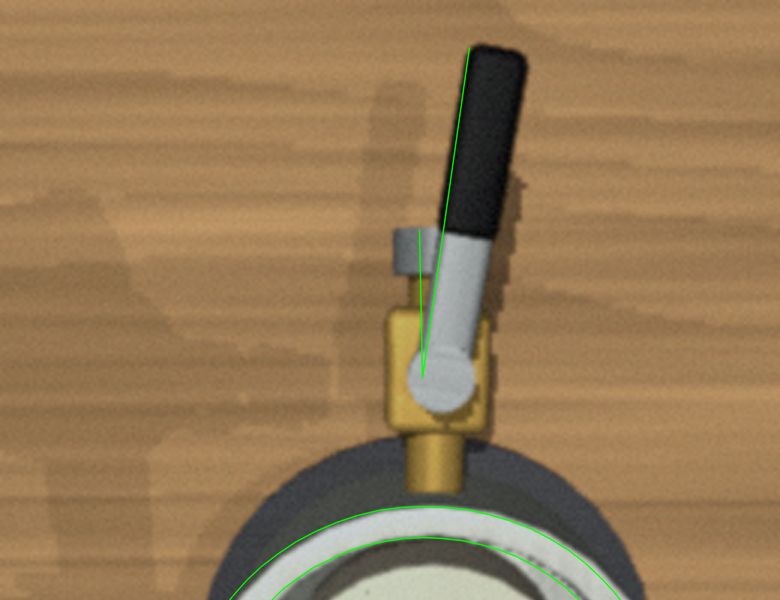

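View pics/ovta.png

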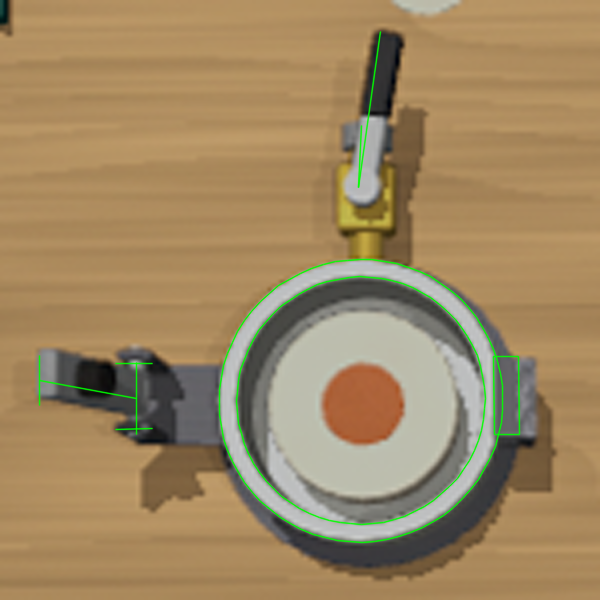

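View pics/ovsa.png

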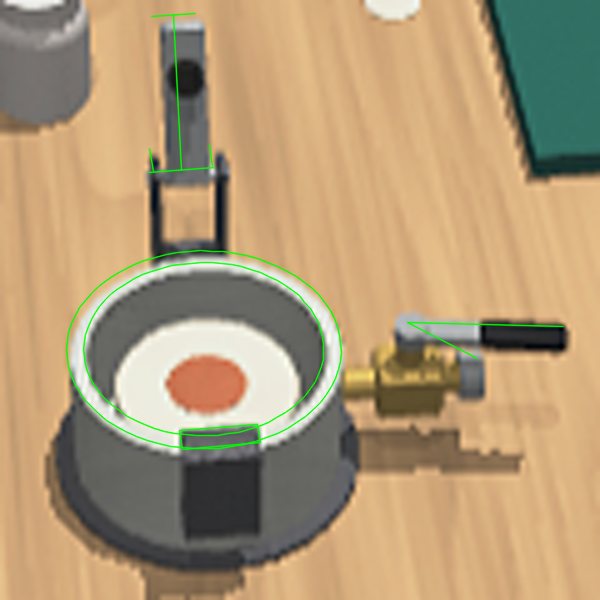

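Run:
```python
import cv2
v=cv2.imread('pics/w1.png'); cv2.imwrite('pics/w1c.png',cv2.resize(v[190:370,180:450],None,fx=2.9,fy=2.9,interpolation=cv2.INTER_CUBIC))
```

```text
(no output)
```

View pics/w1c.png

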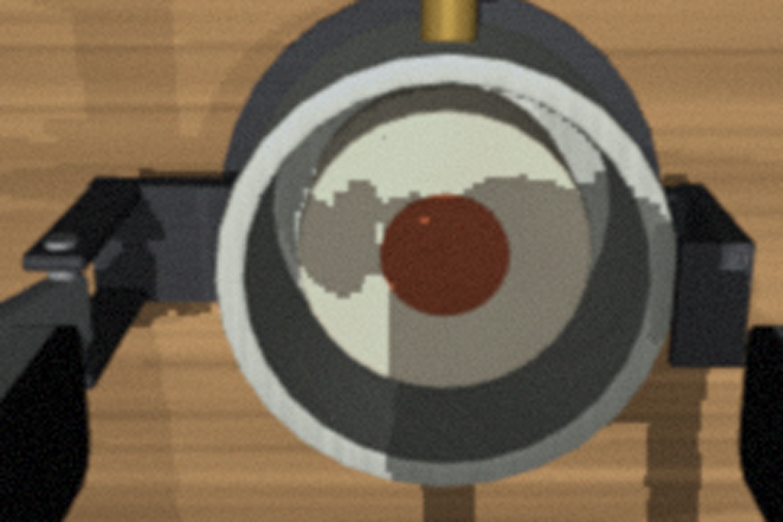

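```bash
cat > fit2.py <<'E'
from h import *
import pickle
from scipy.optimize import least_squares
o=pickle.load(open('w1.pkl','rb')); Wc=cam('wrist',o);T=cam('top');S=cam('side')
inv=lambda pts,f,off:(np.array(pts,float)+.5)/f-.5+off
a=np.linspace(0,2*np.pi,721)
def circ(x,y,r): return np.c_[x+r*np.cos(a),y+r*np.sin(a),0*a+.09]
data={'w':(Wc,[(.08,inv([(217,270),(448,55),(450,485)],2.9,[180,190])),(.07,inv([(245,272),(450,462),(651,275)],2.9,[180,190]))]),
't':(T,[(.08,inv([(219,400),(359,259),(360,543)],4,[190,140])),(.07,inv([(237,400),(360,526),(485,400),(360,277)],4,[190,140]))]),
's':(S,[(.08,inv([(70,355),(345,350),(205,257)],5,[270,170]))])}
def res(p,keys):
    r=[]
    for k in keys:
        C,L=data[k]
        for rad,pts in L:
            q=proj(C,circ(p[0],p[1],rad))
            c=q.mean(0)
            for z in pts:
                i=np.argmin(((q-z)**2).sum(1)); s=np.sign(np.linalg.norm(z-c)-np.linalg.norm(q[i]-c))
                r.append(s*np.linalg.norm(q[i]-z))
    return np.array(r)
for k in ['w','t','s','wt','wts']:
    f=least_squares(res,[.524,.136],args=(k,),diff_step=1e-3); print(k,f.x,np.round(f.fun,2))
i2=inv([(442,378),(498,47),(420,232)],3,[190,40])
print('wrist knob z.103',atz(Wc,i2[0],.103),'lever tip',atz(Wc,i2[1],.1))
i3=inv([(362,186),(388,33)],4,[190,140]); print('top knob',atz(T,i3[0],.103),atz(T,i3[1],.1))
i4=inv([(680,245),(680,365),(718,188),(750,242),(672,245)],2.9,[180,190]); print('lug',[np.round(atz(Wc,z,.112),4) for z in i4])
i5=inv([(60,241),(95,385)],2.9,[180,190]);print('cheek',[np.round(atz(Wc,z,.128),4) for z in i5])
print(tri([Wc,T,S],[i2[0],i3[0],inv([(410,322)],5,[270,170])[0]]))
E
python3 fit2.py
```

```text
w [0.52481131 0.1325763 ] [-0.61 -1.19 -0.87 -0.15 -0.41 -0.55]
t [0.52332993 0.13558806] [ 0.09  0.29  0.08 -0.08  0.27 -0.12  0.14]
s [0.52573424 0.13005821] [-0.05  0.09  0.07]
wt [0.52432381 0.13307747] [-1.   -0.7  -1.23 -0.58 -0.75 -0.25  1.18 -0.17  0.53  1.11  0.74 -1.21
 -0.27]
wts [0.52445762 0.13307048] [-0.99 -0.84 -1.12 -0.59 -0.64 -0.2   1.19 -0.22  0.59  1.11  0.8  -1.22
 -0.33 -0.55  0.58 -0.67]
wrist knob z.103 [0.64427226 0.13136761 0.103     ] lever tip [0.73336139 0.11656025 0.1       ]
top knob [0.64334836 0.13423907 0.103     ] [0.73192654 0.11969683 0.1       ]
lug [array([0.5461, 0.0595, 0.112 ]), array([0.5041, 0.0569, 0.112 ]), array([0.5651, 0.0487, 0.112 ]), array([0.547 , 0.0372, 0.112 ]), array([0.5461, 0.0621, 0.112 ])]
cheek [array([0.5537, 0.2518, 0.128 ]), array([0.5056, 0.245 , 0.128 ])]
[0.644206   0.13273736 0.10068571]
```

```bash
python3 -m pendant '[-0.005,-0.05,0,0,0,-1.4,0.085,-0.005,-0.05,0,0,0,-1.4,0.085,-0.005,-0.05,0,0,0,-1.4,0.085,-0.005,-0.05,0,0,0,-1.4,0.085,-0.005,-0.05,0,0,0,-1.4,0.085,-0.005,-0.05,0,0,0,-1.4,0.085,-0.005,-0.05,0,0,0,-1.4,0.085,-0.005,-0.055,0,0,0,-1.2,0.085,0,0,0,0,0,0,0.085,0,0,0,0,0,0,0.085]'
python3 - <<'E'
from h import *
o=ctrl.get_obs(); im=ctrl.camera('wrist'); cv2.imwrite('pics/w2.png',im[:,:,::-1])
import pickle; pickle.dump(o,open('w2.pkl','wb')); print(o['time_s'],o['eef_pos'],o['wrist_force'],o['q']);print(np.round(q2R(o['eef_rot']),3))
E
```

```text
time_s: 4.45
eef_pos: [0.5598, -0.2596, 0.3015]
eef_rot: [-0.069, 0.069, 0.704, -0.704]
wrist_force: [-0.8, -0.1, -0.4]
opening: 0.995
4.45 [ 0.55983267 -0.25963996  0.30148978] [-0.84868439 -0.14773531 -0.42911453] [-6.26513423e-01  2.26123029e-01  1.41226646e+00  3.61474792e-04
  1.50337450e+00  1.14092964e+00]
[[-0.981  0.    -0.195]
 [ 0.195  0.    -0.981]
 [ 0.    -1.    -0.   ]]
```

View pics/w2.png

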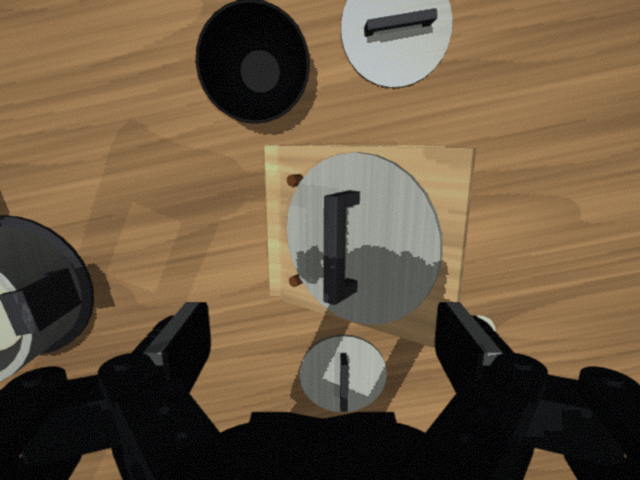

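```bash
cat > lidov.py <<'E'
from h import *
import pickle,sys
from ov import draw
def lid_model(g,yaw,tilt=35):
    # yaw: angle of lid y dir in world; low edge to -x
    y=np.array([np.cos(yaw),np.sin(yaw),0]); Rl=R.from_euler('z',yaw-np.pi/2).as_matrix()@R.from_euler('y',-np.radians(tilt)).as_matrix()
    W=lambda P:np.atleast_2d(P)@Rl.T+np.asarray(g)
    a=np.linspace(0,2*np.pi,73); L=[]
    for z in (-.033,-.041): L.append(W(np.c_[.085*np.cos(a),.085*np.sin(a),0*a+z]))
    for z in (.009,-.009): L.append(W([[-.007,-.05,z],[.007,-.05,z],[.007,.05,z],[-.007,.05,z],[-.007,-.05,z]]))
    return L,Rl
if __name__=="__main__":
    v=[float(s) for s in sys.argv[1:6]];L,Rl=lid_model(v[:3],np.radians(v[3]),v[4]); t=sys.argv[6]
    o=pickle.load(open('w2.pkl','rb'))
    cv2.imwrite(f'pics/lw{t}.png',draw(cv2.imread('pics/w2.png')[:,:,::-1],cam('wrist',o),L,crop=(255,140,480,340)))
    cv2.imwrite(f'pics/lt{t}.png',draw(cv2.imread('pics/top0.png')[:,:,::-1],cam('top'),L,f=5,crop=(410,190,525,300)))
    cv2.imwrite(f'pics/ls{t}.png',draw(cv2.imread('pics/side0.png')[:,:,::-1],cam('side'),L,f=6,crop=(280,335,380,430)))
E
python3 lidov.py 0.531 -0.261 0.115 -11 35 a
```

```text
(no output)
```

View pics/lwa.png

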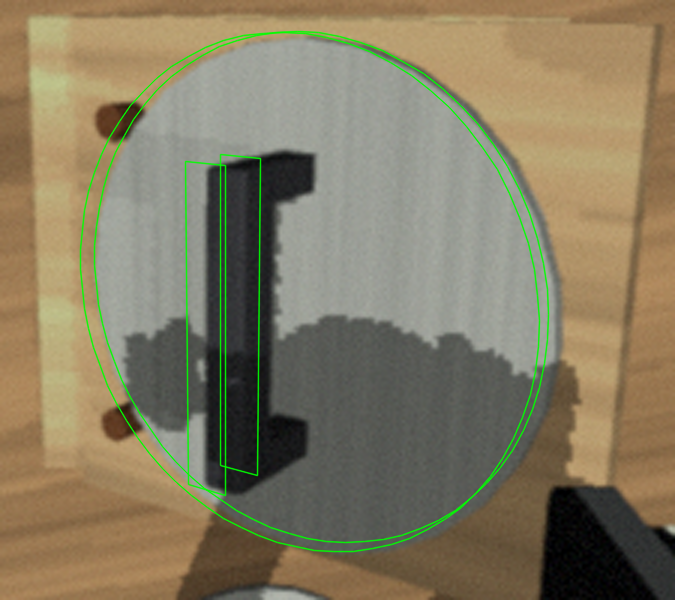

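View pics/lta.png

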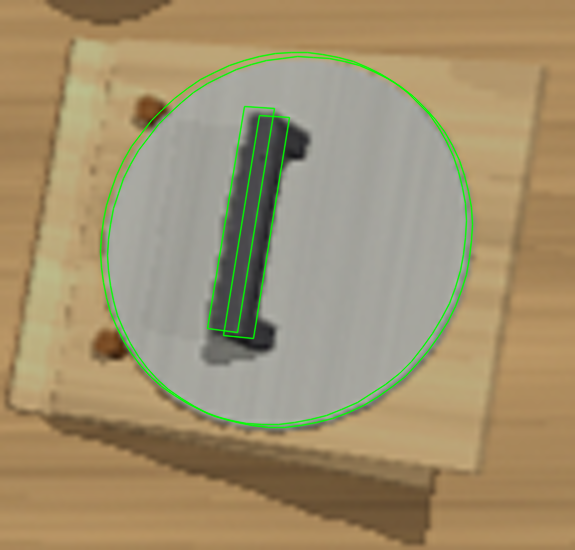

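View pics/lsa.png

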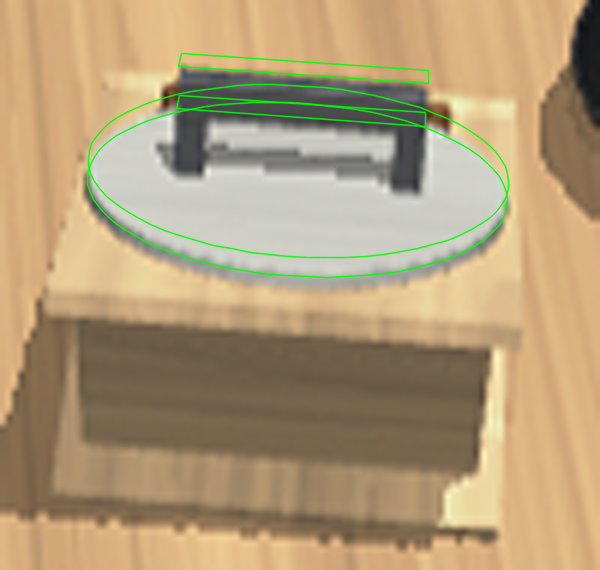

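```bash
cat > lidfit.py <<'E'
from lidov import *
from scipy.optimize import least_squares
o=pickle.load(open('w2.pkl','rb')); 
inv=lambda pts,f,off:(np.array(pts,float)+.5)/f-.5+off
D={'w':(cam('wrist',o),inv([(295,36),(97,255),(350,552),(561,300)],3,[255,140]),inv([(207,488),(207,168)],3,[255,140]),[(-.007,-.05,.009),(-.007,.05,.009)]),
't':(cam('top'),inv([(105,240),(471,225),(303,54),(270,431)],5,[410,190]),inv([(210,330),(243,110)],5,[410,190]),[(-.007,-.05,.009),(-.007,.05,.009)]),
's':(cam('side'),inv([(88,175),(508,195),(320,290)],6,[280,335]),inv([(182,68),(428,88),(425,128),(180,115)],6,[280,335]),[(-.007,-.05,.009),(-.007,.05,.009),(.007,.05,-.009),(.007,-.05,-.009)])}
def res(p,keys):
    L,Rl=lid_model(p[:3],p[3],35); r=[]
    for k in keys:
        C,out,bp,bm=D[k]
        h=cv2.convexHull(np.vstack([proj(C,L[0]),proj(C,L[1])]).astype(np.float32))
        for z in out: r.append(cv2.pointPolygonTest(h,(float(z[0]),float(z[1])),True))
        r+=list((proj(C,np.array(bm)@Rl.T+p[:3])-bp).ravel())
    return np.array(r)
for k in ['w','t','s','wt','ts','wts']:
    f=least_squares(res,[.53,-.265,.11,-.19],args=(k,),diff_step=1e-3,x_scale=[.01,.01,.01,.1]); print(k,np.round(f.x[:3],4),np.degrees(f.x[3]).round(2),np.round(f.fun,1))
E
python3 lidfit.py
```

```text
w [ 0.5277 -0.2663  0.1115] -10.98 [-0.9 -0.1  0.   0.8 -0.2 -0.6 -0.7 -0.2]
t [ 0.5302 -0.2631  0.1085] -10.16 [ 0.4  0.2 -0.3 -0.5  0.   0.3  0.1 -0.1]
s [ 0.5317 -0.2599  0.1048] -10.85 [-0.3 -0.  -0.4  0.1 -0.6  0.  -1.1  0.   1.4 -0.4  0.7]
wt [ 0.528  -0.2657  0.1115] -10.94 [-0.6  0.5 -0.3  0.1 -0.8 -0.8 -1.5 -0.5 -1.   1.8 -1.2  0.4  1.2  1.1
  2.   0.7]
ts [ 0.5307 -0.2628  0.1095] -10.54 [ 0.5  0.2 -0.1 -0.7 -0.2  0.   0.3 -0.4  0.  -0.1 -0.3 -0.2 -0.5 -0.1
 -1.2 -0.   1.4 -0.6  0.9]
wts [ 0.5288 -0.2656  0.1132] -10.94 [ 0.1  0.9 -0.1  0.4 -1.1 -0.7 -1.8 -1.  -1.   2.  -0.7 -0.   1.3  0.7
  2.1  0.2  0.8 -0.6  0.1 -0.9 -0.4 -0.6 -0.9 -0.6  1.7 -1.3  0.9]
```

Run:
```python
from lidov import *
g=np.array([.529,-.265,.1115]);L,Rl=lid_model(g,np.radians(-10.8)); n=Rl[:,2]; print(n, Rl[:,1])
o=ctrl.get_obs();p=o['eef_pos']; 
print('to pre',g+.09*n-p,'pre->grasp',-(.09+.0187)*n)
M=q2R(o['eef_rot']); goal=np.c_[-Rl[:,1],-n,0*n]; goal[:,2]=np.cross(goal[:,0],goal[:,1])
for s in (1,-1):
    G=np.c_[s*goal[:,0],goal[:,1],s*goal[:,2]]; print(np.round(R.from_matrix(G@M.T).as_rotvec(degrees=True),2))
```

```text
[0.10747751 0.56341682 0.81915204] [ 0.98228725 -0.18738131  0.        ]
to pre [-0.02153271  0.04452318 -0.11633562] pre->grasp [-0.0116828  -0.06124341 -0.08904183]
[-34.38   6.69   0.37]
[ -10.28  -53.   -171.33]
```

```bash
python3 -m pendant '[-0.0045,0.015,-0.01,-8.6,1.7,0.1,0.085,-0.0045,0.015,-0.02,-8.6,1.7,0.1,0.085,-0.0045,0.015,-0.028,-8.6,1.7,0.1,0.085,-0.0045,0,-0.028,-8.6,1.6,0.1,0.085,-0.0035,0,-0.03,0,0,0,0.085,0,0,0,0,0,0,0.085,0,0,0,0,0,0,0.085]'
python3 - <<'E'
from h import *
o=ctrl.get_obs(); print(o['q']);print(np.round(q2R(o['eef_rot']),3))
for n in ['wrist','side']:
    im=ctrl.camera(n); cv2.imwrite(f'pics/{n}3.png',im[:,:,::-1])
import pickle; pickle.dump(o,open('w3.pkl','wb'))
E
```

```text
time_s: 5.38
eef_pos: [0.5402, -0.2141, 0.1871]
eef_rot: [0.083, -0.044, -0.459, 0.883]
wrist_force: [0.2, 0.3, 0.3]
opening: 0.996
[-0.26566611  0.29126198  1.69292778 -0.66453902  1.19038698  1.75849566]
[[-0.982 -0.106 -0.154]
 [ 0.186 -0.565 -0.804]
 [-0.002 -0.819  0.574]]
```

View pics/wrist3.png

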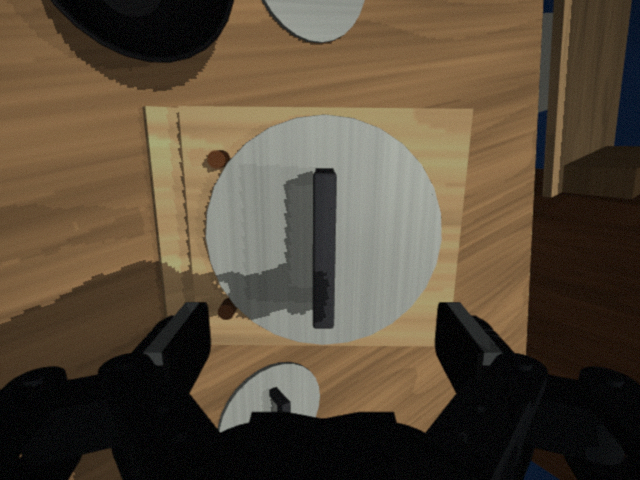

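View pics/side3.png

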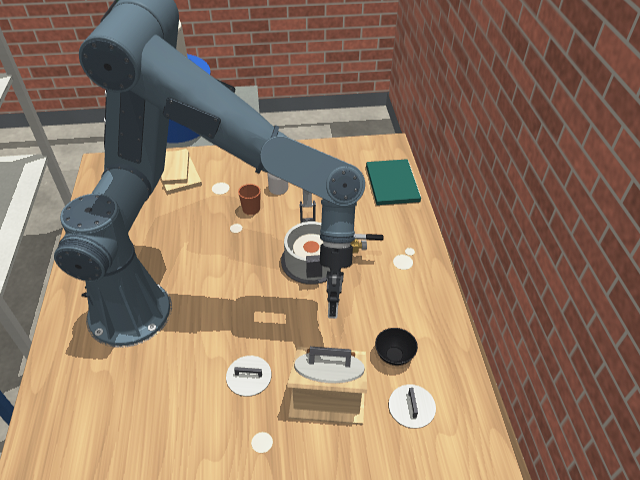

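Run:
```python
from lidov import *
o=pickle.load(open('w3.pkl','rb'));C=cam('wrist',o)
g=np.array([.529,-.265,.1115])
for gg in (g,):
    L,Rl=lid_model(gg,np.radians(-10.8))
    im=cv2.imread('pics/wrist3.png')[:,:,::-1]; cv2.imwrite('pics/w3o.png',draw(im,C,L,f=3,crop=(190,100,450,300+50)))
n=Rl[:,2]
print('delta',g-.0187*n-o['eef_pos'],'in tool',q2R(o['eef_rot']).T@(g-.0187*n-o['eef_pos']))
```

```text
delta [-0.0131799  -0.06139515 -0.09095585] in tool [ 0.00167593  0.11051008 -0.00086799]
```

View pics/w3o.png

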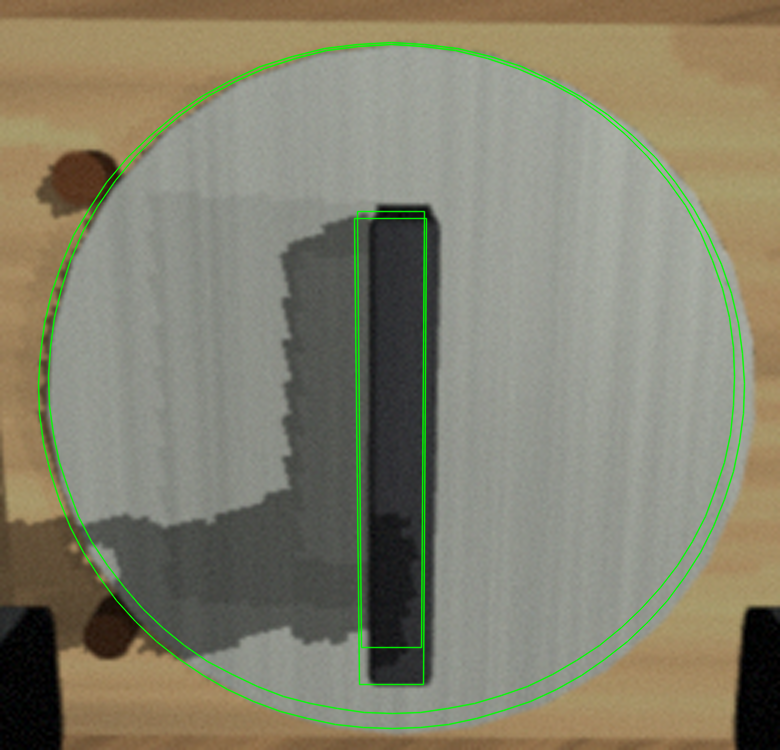

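```bash
python3 -m pendant '[-0.0033,-0.0155,-0.0222,0,0,0,0.085,-0.0033,-0.0155,-0.0222,0,0,0,0.085,-0.0033,-0.016,-0.0223,0,0,0,0.085,-0.0033,-0.016,-0.0223,0,0,0,0.085,0,0,0,0,0,0,0.085]'
python3 - <<'E'
from h import *
im=ctrl.camera('wrist'); cv2.imwrite('pics/wrist4.png',im[:,:,::-1])
o=ctrl.get_obs();print(o['wrist_force'],o['eef_pos'])
E
```

```text
time_s: 6.1
eef_pos: [0.5251, -0.2783, 0.096]
eef_rot: [0.085, -0.043, -0.459, 0.883]
wrist_force: [-0.3, 0.7, -0.1]
opening: 0.993
[ 0.37180592 -0.15197419  0.39654956] [ 0.52602421 -0.27794102  0.09707964]
```

View pics/wrist4.png

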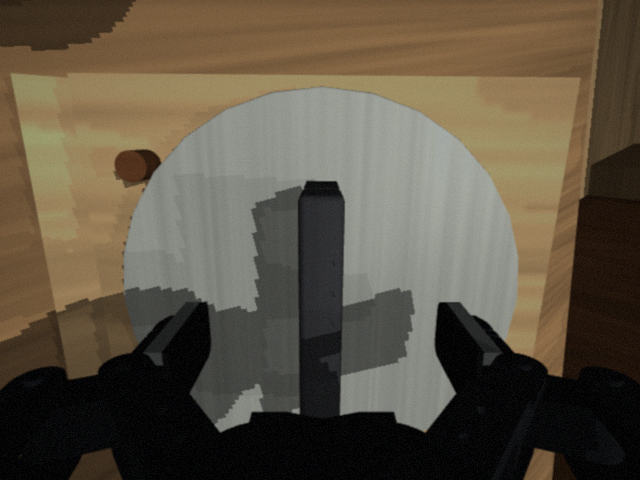

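```bash
python3 -m pendant '[0,0,0,0,0,0,0,0,0,0,0,0,0,0,0,0,0,0,0,0,0,0,0,0,0,0,0,0,0,0,0,0,0,0,0,0,0,0,0,0,0,0]'
python3 - <<'E'
from h import *
im=ctrl.camera('wrist'); cv2.imwrite('pics/wrist5.png',im[:,:,::-1])
o=ctrl.get_obs();print(o['wrist_force'],o['torque'],o['eef_pos'],o['opening']*85.4)
E
```

```text
time_s: 6.9
eef_pos: [0.5263, -0.2771, 0.0968]
eef_rot: [0.083, -0.043, -0.459, 0.883]
wrist_force: [-0.4, 4.8, 5.0]
opening: 0.157
[-0.4303164   4.06903327  5.17924139] [ 0.2942886   0.12165066 -0.11388487] [ 0.5263269  -0.27707854  0.09681397] 12.757207092645007
```

View pics/wrist5.png

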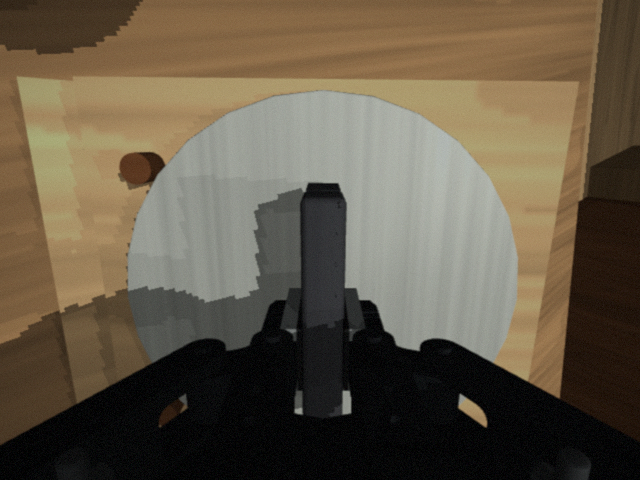

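```bash
python3 -m pendant '[0.0011,0.0056,0.0082,0,0,0,0,0.0021,0.0113,0.0164,0,0,0,0,0.0043,0.0225,0.0328,0,0,0,0,0.0043,0.0225,0.0328,0,0,0,0,0.003,0.015,0.03,5,-1,0,0,0.003,0.01,0.03,8,-1.5,0,0,0,0.01,0.03,8,-1.5,1.5,0,0,0.01,0.03,8,-1.5,2,0,0,0.01,0.01,5.4,-1.2,2,0,0,0,0,0,0,2,0,0,0,0,0,0,2.5,0,0,0,0,0,0,0,0]'
python3 - <<'E'
from h import *
o=ctrl.get_obs();print(o['time_s'],o['wrist_force'],o['torque'],o['eef_pos'],o['opening']*85.4);print(np.round(q2R(o['eef_rot']),3),o['q'])
for n in ['wrist','side','top']:
    im=ctrl.camera(n); cv2.imwrite(f'pics/{n}6.png',im[:,:,::-1])
import pickle; pickle.dump(o,open('w6.pkl','wb'))
E
```

```text
time_s: 8.45
eef_pos: [0.5431, -0.1595, 0.3149]
eef_rot: [0.0, -0.01, -0.707, 0.707]
wrist_force: [0.6, 0.5, -4.4]
opening: 0.156
8.45 [ 0.62342066  0.50395401 -4.40878866] [ 0.03826406  0.0248919  -0.01617993] [ 0.54309206 -0.15950042  0.31488377] 13.36066088182772
[[-1.     0.014 -0.014]
 [ 0.014 -0.001 -1.   ]
 [-0.014 -1.     0.001]] [-0.49874613  0.09270735  1.53763604  0.00598583  1.49820136  1.08610512]
```

View pics/wrist6.png

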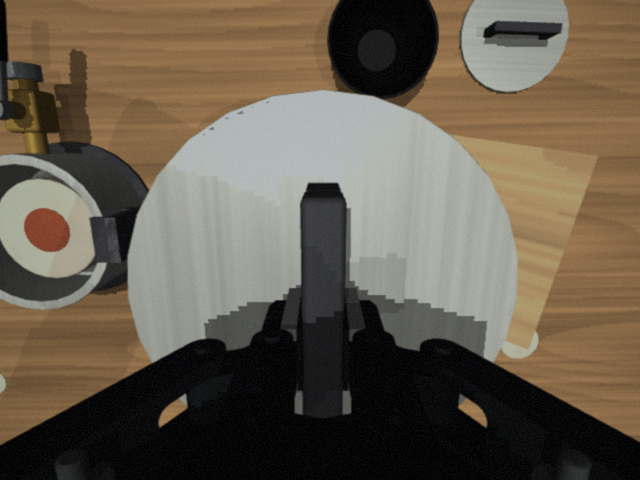

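View pics/side6.png

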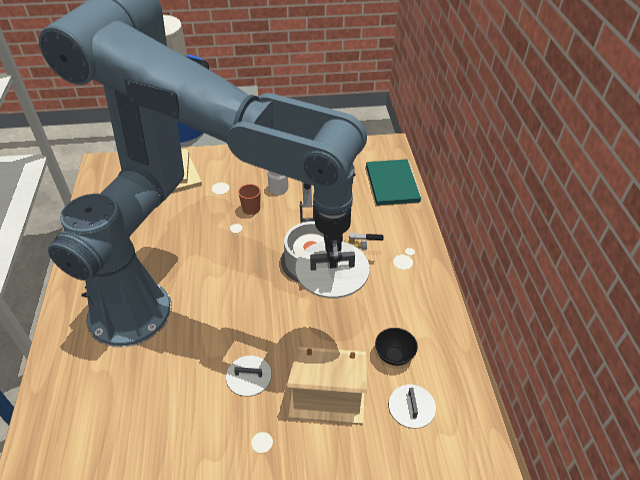

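```bash
cat > held.py <<'E'
from lidov import *
from scipy.optimize import least_squares
def inlid(dx,dz,jz=0):
    "lid model points in tool frame: offset along tool x (dx), tool y (dz beyond grasp pt), tool z"
    L,_=lid_model([0,0,0],np.pi/2,0) # lid axes= world axes: x,y,z
    # lid y->-toolx, lid z->-tooly, lid x -> tool z
    B=np.array([[0,-1,0],[0,0,-1],[1,0,0]],float)
    return [P@B.T+[dx,-.0187+dz,jz] for P in L]
def towrist(P):
    i=ctrl.camera_info('wrist');T=np.linalg.inv(i['tool_from_camera']); q=P@T[:3,:3].T+T[:3,3]
    return np.c_[i['fx']*q[:,0]/q[:,2]+i['cx'],i['fy']*q[:,1]/q[:,2]+i['cy']]
if __name__=="__main__":
    obs=np.array([[129,255],[518,255],[323,91],[180,150],[465,150]],float)[:3]
    bar=np.array([[301,200],[346,200]],float)
    def res(p):
        L=inlid(*p); h=cv2.convexHull(np.vstack([towrist(L[0]),towrist(L[1])]).astype(np.float32))
        return [cv2.pointPolygonTest(h,tuple(map(float,z)),True) for z in obs]
    f=least_squares(res,[0,0,0],diff_step=1e-2,x_scale=.005); print(f.x,f.fun)
    v=cv2.imread('pics/wrist6.png')
    for P,c in zip(inlid(*f.x),[(0,255,0)]*4): cv2.polylines(v,[np.round(towrist(P)).astype(np.int32)],False,c,1,cv2.LINE_AA)
    for P in inlid(0,0,0): cv2.polylines(v,[np.round(towrist(P)).astype(np.int32)],False,(0,0,255),1,cv2.LINE_AA)
    cv2.imwrite('pics/held6.png',v)
E
python3 held.py
```

```text
[ 0.00056149 -0.00250681  0.00159165] [-4.05599622e-06  1.27753250e-05 -1.25864088e-06]
```

View pics/held6.png

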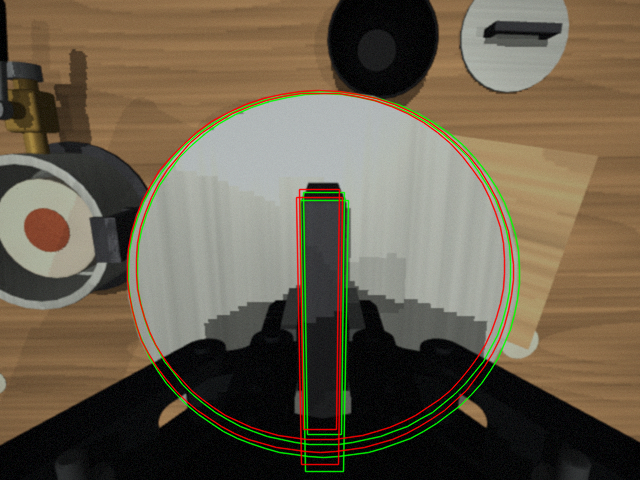

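```bash
python3 -m pendant '[-0.0025,0.02,-0.005,0,0.1,0,0,-0.0025,0.04,-0.012,0,0.1,0,0,-0.0025,0.045,-0.02,0,0.1,0.1,0,-0.0025,0.05,-0.02,0,0.1,0.1,0,-0.0025,0.05,-0.02,0,0.1,0.1,0,-0.0025,0.045,-0.02,0,0.1,0,0,-0.0025,0.04,-0.02,0,0.1,0,0,-0.0015,0.0205,-0.018,0,0.1,0,0,0,0,0,0,0,0,0,0,0,0,0,0,0,0]'
python3 - <<'E'
from h import *
o=ctrl.get_obs();print(o['time_s'],o['wrist_force'],o['torque'],o['eef_pos'],o['opening']*85.4);print(np.round(q2R(o['eef_rot']),3),o['q'])
for n in ['wrist','side','top']:
    im=ctrl.camera(n); cv2.imwrite(f'pics/{n}7.png',im[:,:,::-1])
import pickle; pickle.dump(o,open('w7.pkl','wb'))
E
```

```text
time_s: 9.85
eef_pos: [0.5248, 0.1503, 0.1819]
eef_rot: [0.002, -0.005, -0.707, 0.708]
wrist_force: [-0.3, 0.4, -4.2]
opening: 0.156
9.85 [-0.31477653  0.43251932 -4.21559877] [ 0.00651447  0.00338091 -0.00533318] [0.52478261 0.15029347 0.18189376] 13.298383514950975
[[-1.     0.004 -0.01 ]
 [ 0.01  -0.001 -1.   ]
 [-0.004 -1.     0.001]] [ 6.23230208e-02  1.63694756e-01  1.73132540e+00 -1.60059818e-03
  1.24262911e+00  1.64320719e+00]
```

View pics/wrist7.png

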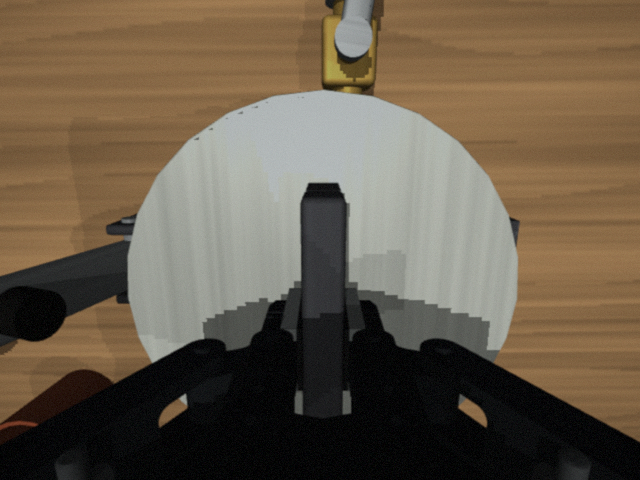

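View pics/side7.png

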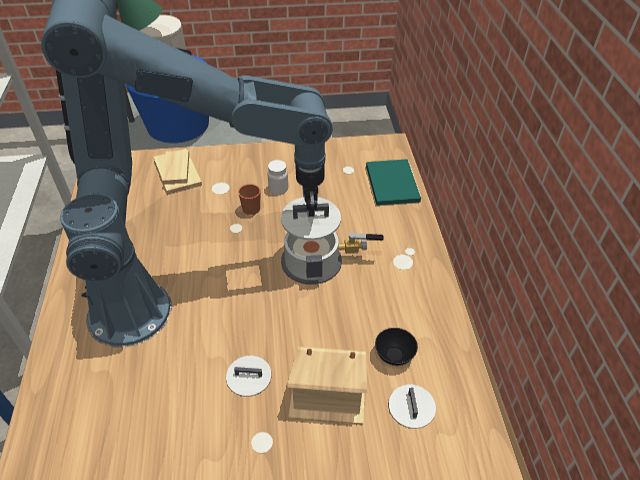

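View pics/top7.png

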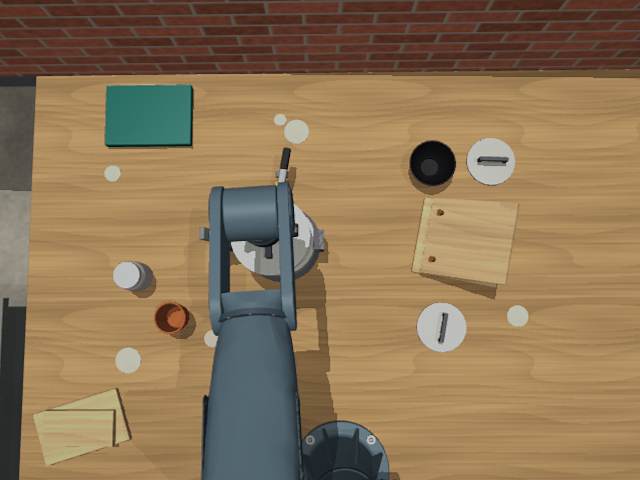

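```bash
python3 -m pendant '[0,0,-0.015,0,0.2,0,0,0,0,-0.02,0,0,0,0,0,0.0005,-0.015,0,0,0,0,0,0,-0.008,0,0,0,0,0,0,0,0,0,0,0]'
python3 - <<'E'
from h import *
o=ctrl.get_obs();print(o['time_s'],o['wrist_force'],o['torque'],o['eef_pos'])
for n in ['side']:
    im=ctrl.camera(n); cv2.imwrite(f'pics/{n}8.png',cv2.resize(im[170:290,260:390,::-1],None,fx=5,fy=5,interpolation=cv2.INTER_CUBIC))
E
```

```text
time_s: 10.62
eef_pos: [0.5244, 0.1506, 0.1228]
eef_rot: [0.004, -0.003, -0.707, 0.707]
wrist_force: [0.0, 0.1, -3.6]
opening: 0.155
10.625 [ 0.00507766  0.13896423 -3.63481647] [ 0.01972525 -0.03451045 -0.00716413] [0.52440416 0.15057095 0.12277178]
```

View pics/side8.png

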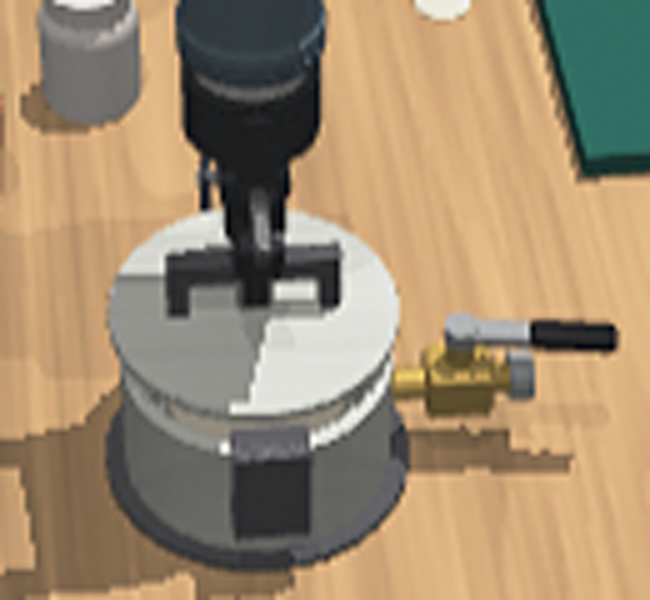

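```bash
python3 -m pendant '[0,0,-0.003,0,0,0,0,0,0,-0.003,0,0,0,0,0,0,-0.002,0,0,0,0,0,0,0,0,0,0,0]'; python3 -m pendant '[0,0,-0.001,0,0,0,0,0,0,0,0,0,0,0]'; python3 -m pendant '[0,0,-0.001,0,0,0,0,0,0,0,0,0,0,0]'
```

```text
time_s: 11.18
eef_pos: [0.5246, 0.1507, 0.1153]
eef_rot: [0.004, -0.003, -0.707, 0.707]
wrist_force: [1.3, -0.8, -4.7]
opening: 0.155
time_s: 11.42
eef_pos: [0.5248, 0.1507, 0.1145]
eef_rot: [0.004, -0.004, -0.707, 0.707]
wrist_force: [0.5, 0.2, -3.8]
opening: 0.157
time_s: 11.68
eef_pos: [0.5247, 0.1507, 0.1134]
eef_rot: [0.004, -0.004, -0.707, 0.707]
wrist_force: [0.0, 0.4, -4.1]
opening: 0.155
```

```bash
for i in 1 2 ; do python3 -m pendant '[0,0,-0.001,0,0,0,0,0,0,0,0,0,0,0]' | grep -E 'pos|force'; done
```

```text
eef_pos: [0.5247, 0.1507, 0.1124]
wrist_force: [-0.3, -0.8, -4.3]
eef_pos: [0.5247, 0.1507, 0.1114]
wrist_force: [0.4, 0.2, -4.6]
```

```bash
python3 -m pendant '[0,0,-0.001,0,0,0,0,0,0,0,0,0,0,0]' | grep -E 'pos|force'; python3 -m pendant '[0,0,-0.001,0,0,0,0,0,0,0,0,0,0,0]' | grep -E 'pos|force'
```

```text
eef_pos: [0.5247, 0.1507, 0.1104]
wrist_force: [0.1, -0.6, -3.7]
eef_pos: [0.5247, 0.1507, 0.1094]
wrist_force: [-0.5, 0.7, -4.6]
```

Run:
```python
from h import *
o=ctrl.get_obs();print(o['time_s'],o['wrist_force'],o['torque'],o['eef_pos'])
im=ctrl.camera('side'); cv2.imwrite(f'pics/side9.png',cv2.resize(im[170:290,260:390,::-1],None,fx=5,fy=5,interpolation=cv2.INTER_CUBIC))
```

```text
12.675 [-0.46369076  0.73349964 -4.6146772 ] [-0.03957967 -0.01394057  0.01384107] [0.52473065 0.15068862 0.10938123]
```

View pics/side9.png

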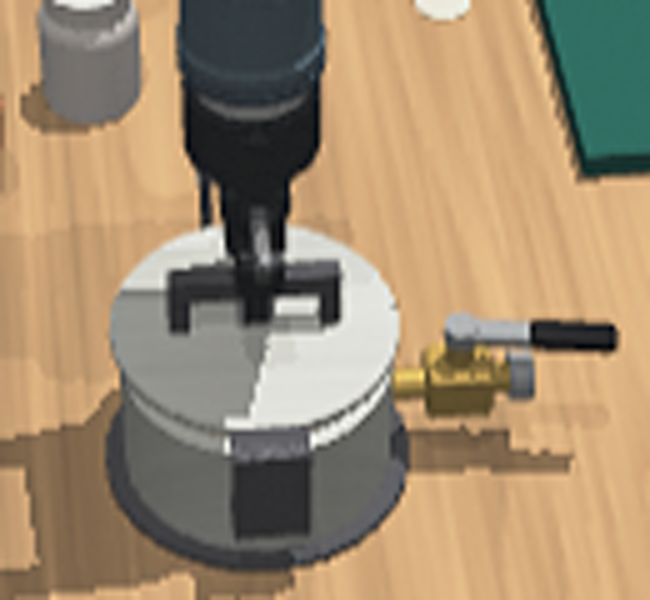

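```bash
python3 -m pendant '[0,0,-0.001,0,0,0,0,0,0,0,0,0,0,0]' | grep -E 'pos|force'; python3 -m pendant '[0,0,-0.001,0,0,0,0,0,0,0,0,0,0,0]' | grep -E 'pos|force'
```

```text
eef_pos: [0.5249, 0.1507, 0.1088]
wrist_force: [-1.6, 0.9, -1.3]
eef_pos: [0.525, 0.1507, 0.1085]
wrist_force: [-5.3, -1.3, 5.8]
```

```bash
python3 -m pendant '[0,0,0.003,0,0,0,0,0,-0.003,0,0,0,0,0,0,-0.003,0,0,0,0,0,0,-0.002,0,0,0,0,0,0,0,0,0,0,0,0]' | grep -E 'pos|rot|force'; python3 -m pendant '[0,-0.003,0,0,0,0,0,0,-0.002,0,0,0,0,0,0,0,0,0,0,0,0]' | grep -E 'pos|force'
python3 - <<'E'
from h import *
o=ctrl.get_obs();print(o['time_s'],o['wrist_force'],o['torque'],o['eef_pos'])
im=ctrl.camera('side'); cv2.imwrite(f'pics/side10.png',cv2.resize(im[170:290,260:390,::-1],None,fx=5,fy=5,interpolation=cv2.INTER_CUBIC))
E
```

```text
eef_pos: [0.5247, 0.1424, 0.1103]
eef_rot: [0.004, -0.004, -0.707, 0.707]
wrist_force: [-0.4, 0.6, -3.6]
eef_pos: [0.5248, 0.1375, 0.1105]
wrist_force: [0.2, 0.1, -4.3]
14.225 [ 0.15861228  0.07030386 -4.25010187] [0.0284627  0.02207369 0.05088416] [0.52480875 0.13754652 0.11048875]
```

View pics/side10.png

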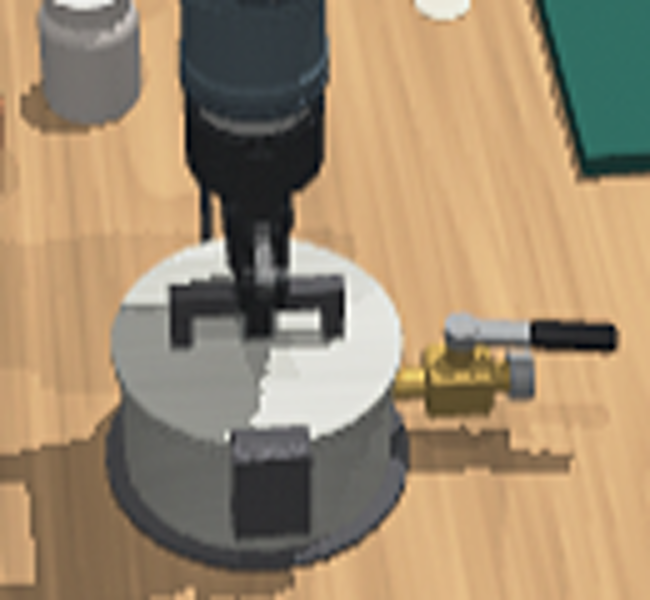

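Going in under the tongue with no force. On to the back stop in small steps, to centre by touch.

```bash
python3 -m pendant '[0,-0.002,0,0,0,0,0,0,-0.0015,0,0,0,0,0,0,0,0,0,0,0,0]' | grep -E 'pos|force'; python3 -m pendant '[0,-0.0015,0,0,0,0,0,0,0,0,0,0,0,0]' | grep -E 'pos|force';python3 -m pendant '[0,-0.001,0,0,0,0,0,0,0,0,0,0,0,0]' | grep -E 'pos|force'
```

```text
eef_pos: [0.5248, 0.1341, 0.1105]
wrist_force: [-0.1, -0.1, -3.9]
eef_pos: [0.5248, 0.1326, 0.1105]
wrist_force: [0.7, 0.7, -4.2]
eef_pos: [0.5248, 0.1316, 0.1105]
wrist_force: [0.3, -0.3, -4.6]
```

```bash
python3 -m pendant '[0,-0.001,0,0,0,0,0,0,0,0,0,0,0,0]' | grep -E 'pos|force'; python3 -m pendant '[0,-0.001,0,0,0,0,0,0,0,0,0,0,0,0]' | grep -E 'pos|force';python3 -m pendant '[0,-0.001,0,0,0,0,0,0,0,0,0,0,0,0]' | grep -E 'pos|force'
```

```text
eef_pos: [0.5248, 0.1307, 0.1105]
wrist_force: [0.5, 1.2, -3.3]
eef_pos: [0.5248, 0.1303, 0.1106]
wrist_force: [0.1, 5.2, -3.0]
eef_pos: [0.5249, 0.1302, 0.1108]
wrist_force: [-0.7, 8.4, -1.7]
```

```bash
python3 -m pendant '[0,0.003,0,0,0,0,0,0,0.003,0,0,0,0,0,0,0,-0.001,0,0,0,0,0,0,-0.001,0,0,0,0,0,0,0,0,0,0,0]' | grep -E 'pos|rot|force'
python3 - <<'E'
from h import *
o=ctrl.get_obs();print(o['time_s'],o['wrist_force'],o['torque'],o['eef_pos'])
im=ctrl.camera('wrist'); cv2.imwrite('pics/w11.png',im[:,:,::-1])
im=ctrl.camera('side'); cv2.imwrite(f'pics/side11.png',cv2.resize(im[170:290,260:390,::-1],None,fx=5,fy=5,interpolation=cv2.INTER_CUBIC))
E
```

```text
eef_pos: [0.5249, 0.1345, 0.1087]
eef_rot: [0.004, -0.004, -0.707, 0.707]
wrist_force: [-1.3, 0.5, -0.9]
16.525 [-1.26098641  0.51250846 -0.93040434] [-0.05674258  0.12412411  0.01595156] [0.5248896  0.13454689 0.10874175]
```

View pics/side11.png

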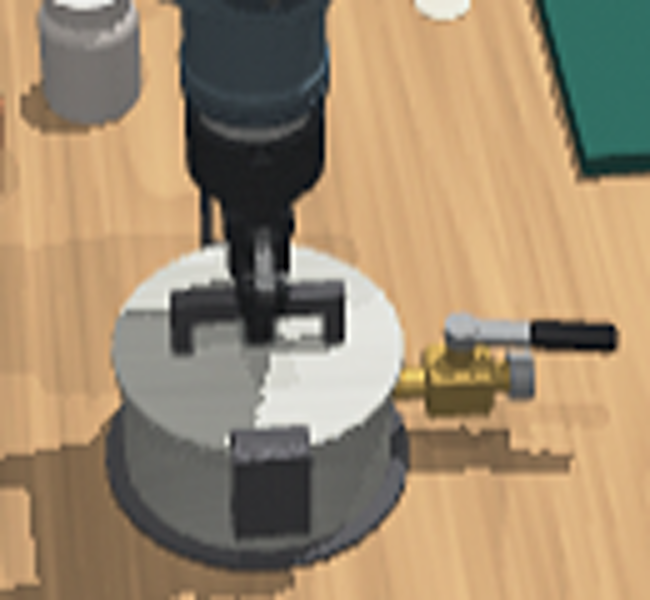

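View pics/w11.png

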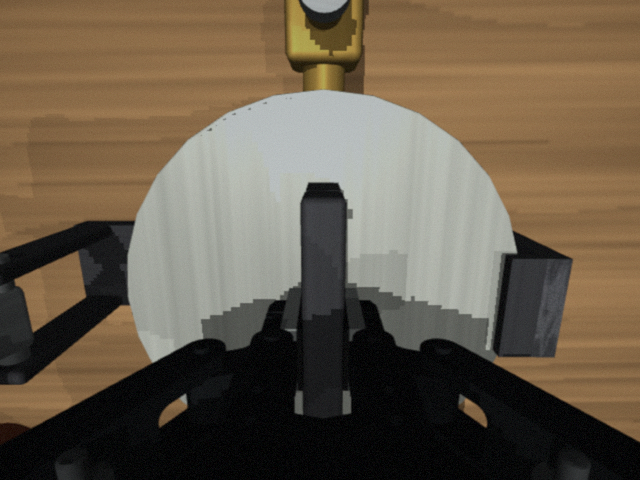

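```bash
python3 -m pendant '[0,0,-0.0005,0,0,0,0,0,0,0,0,0,0,0.05,0,0,0,0,0,0,0.05,0,0,0,0,0,0,0.05,0,0,0,0,0,0,0.05]'
python3 - <<'E'
from h import *
o=ctrl.get_obs();print(o['time_s'],o['wrist_force'],o['opening']*85.4)
im=ctrl.camera('wrist'); cv2.imwrite('pics/w12.png',im[:,:,::-1])
E
```

```text
time_s: 17.25
eef_pos: [0.5249, 0.1347, 0.108]
eef_rot: [0.004, -0.004, -0.707, 0.707]
wrist_force: [-0.4, 0.6, 0.3]
opening: 0.584
17.25 [-0.43477073  0.58434963  0.2783901 ] 49.87183039614461
```

View pics/w12.png

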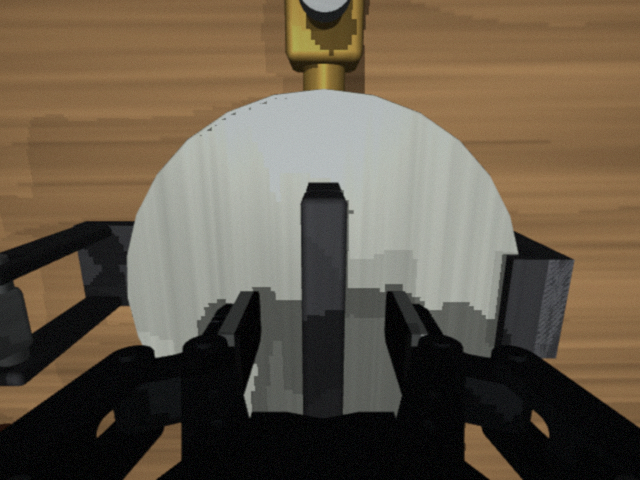

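```bash
python3 -m pendant '[0,0,0.02,0,0,0,0.05,0,0,0.04,0,0,0,0.05,0,0,0.05,0,0,0,0,0,0,0.05,0,0,0,0,0,0,0.02,0,0,0,0,0,0,0,0,0,0,0]'
python3 - <<'E'
from h import *
import pickle
o=ctrl.get_obs();pickle.dump(o,open('w13.pkl','wb'))
for n in ['wrist','top','side']:
    im=ctrl.camera(n); cv2.imwrite(f'pics/{n}13.png',im[:,:,::-1])
E
cp w13.pkl w1b.pkl; sed -e 's/w1.pkl/w13.pkl/;s#pics/w1.png#pics/wrist13.png#;s#top0#top13#;s#side0#side13#;s/crop=(190,40,450,240+130)/crop=(60,0,640,480)/;s/f=3,crop=(60/f=1.25,crop=(60/' ov.py > ov13.py; python3 ov13.py 0.5245 0.1345 89.5 1.95 0.155 b
```

```text
time_s: 18.05
eef_pos: [0.5258, 0.1348, 0.2899]
eef_rot: [0.002, -0.005, -0.707, 0.707]
wrist_force: [-0.8, -0.7, 0.4]
opening: 0.002
```

View pics/ovwb.png

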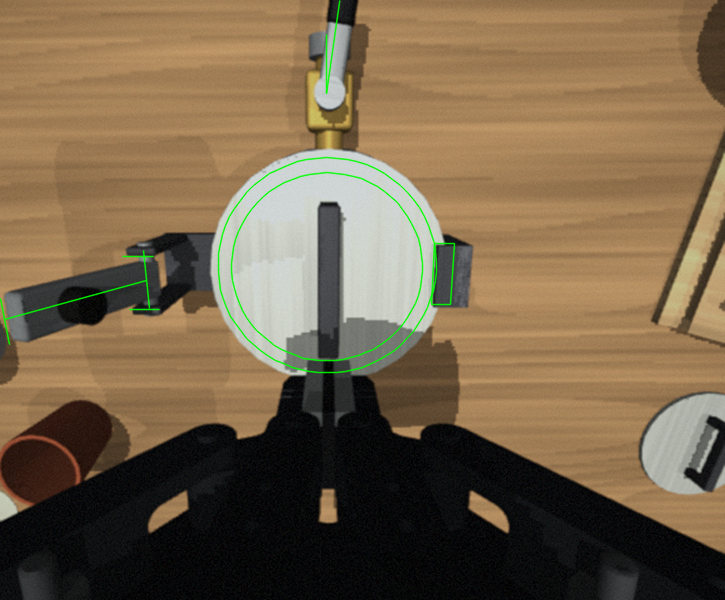

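View pics/ovsb.png

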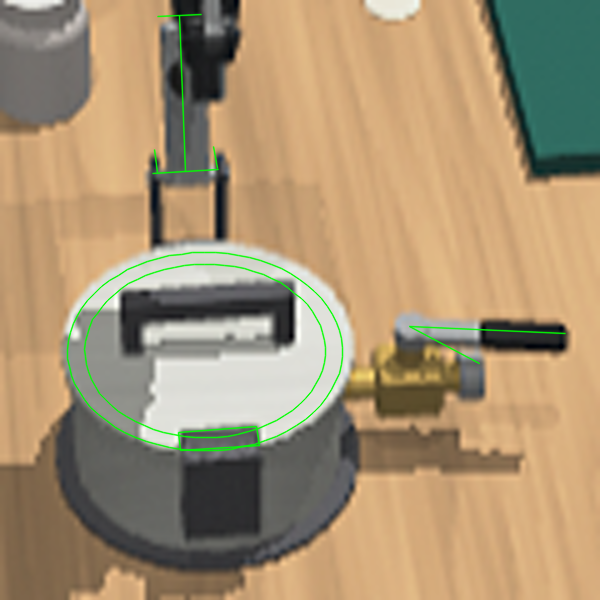

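```bash
python3 -m pendant '[0,0.03,0,0,0,0,0,0,0.045,0,0,0,0,0,0,0.05,0,0,0,0,0,0,0.05,0,0,0,0,0,0,0.027,-0.01,0,0,0,0,0,0,-0.025,0,0,0,0,0,0,-0.036,0,0,0,0,0,0,-0.036,0,0,0,0,0,0,0,0,0,0,0]'
python3 - <<'E'
from h import *
for n in ['wrist','side']:
    im=ctrl.camera(n); cv2.imwrite(f'pics/{n}14.png',im[:,:,::-1])
cv2.imwrite(f'pics/side14.png',cv2.resize(im[130:290,240:400,::-1],None,fx=3.7,fy=3.7,interpolation=cv2.INTER_CUBIC))
E
```

```text
time_s: 19.32
eef_pos: [0.5216, 0.3354, 0.1757]
eef_rot: [0.007, -0.0, -0.705, 0.709]
wrist_force: [-0.3, -0.6, 0.7]
opening: -0.001
```

View pics/wrist14.png

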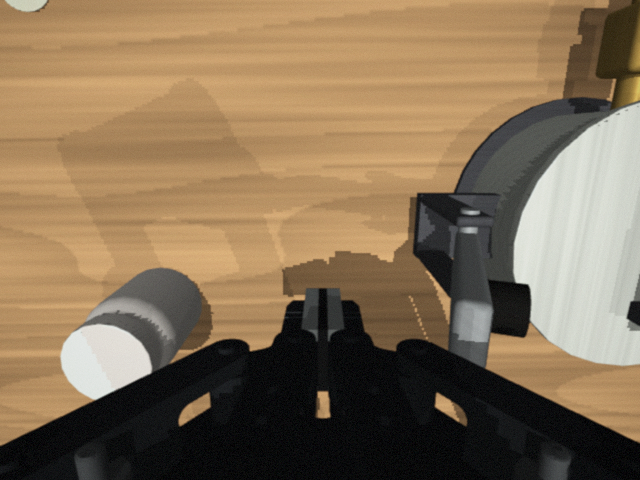

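View pics/side14.png

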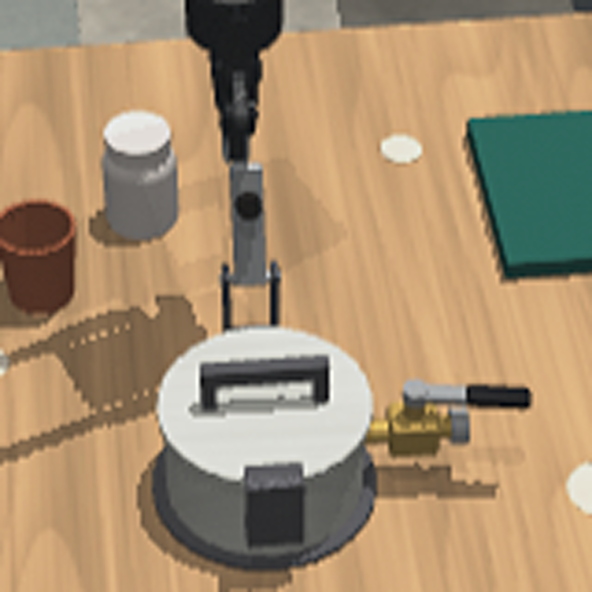

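```bash
python3 -m pendant '[0.002,-0.01,0.003,0,0,0,0,0.002,-0.01,0.003,0,0,0,0,0,-0.01,0.002,0,0,0,0,0,-0.01,0,0,0,0,0,0,-0.01,0,0,0,0,0,0,-0.008,0,0,0,0,0]'
python3 - <<'E'
from h import *
for n in ['wrist']:
    im=ctrl.camera(n); cv2.imwrite(f'pics/{n}15.png',im[:,:,::-1])
E
```

```text
time_s: 20.18
eef_pos: [0.5299, 0.2796, 0.1914]
eef_rot: [-0.002, 0.005, 0.708, -0.706]
wrist_force: [-0.4, 6.3, 5.2]
opening: -0.0
```

View pics/wrist15.png

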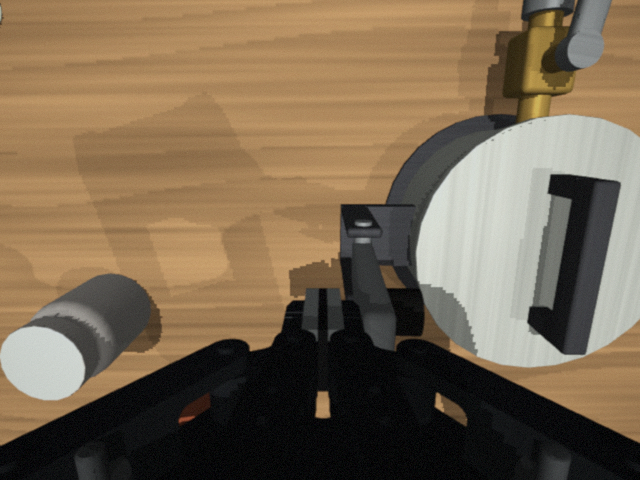

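```bash
python3 -m pendant '[-0.002,-0.011,-0.001,0,0,0,0,-0.002,-0.011,-0.001,0,0,0,0,0,-0.009,-0.003,0,0,0,0,0,-0.009,-0.003,0,0,0,0,0,-0.008,-0.005,0,0,0,0,0,-0.008,-0.005,0,0,0,0,0,0,0,0,0,0,0]'
python3 - <<'E'
from h import *
for n in ['wrist','side']:
    im=ctrl.camera(n); cv2.imwrite(f'pics/{n}16.png',im[:,:,::-1])
cv2.imwrite(f'pics/side16.png',cv2.resize(im[130:290,240:400,::-1],None,fx=3.7,fy=3.7,interpolation=cv2.INTER_CUBIC))
E
```

```text
time_s: 21.1
eef_pos: [0.526, 0.2223, 0.1724]
eef_rot: [0.003, -0.005, -0.707, 0.707]
wrist_force: [1.2, 1.7, 3.2]
opening: -0.001
```

View pics/wrist16.png

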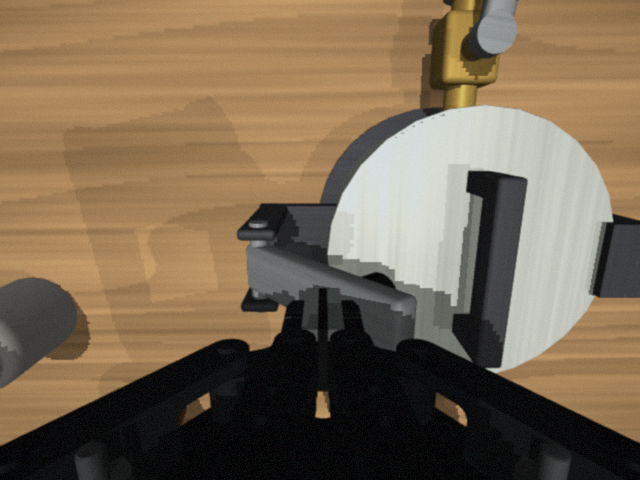

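View pics/side16.png

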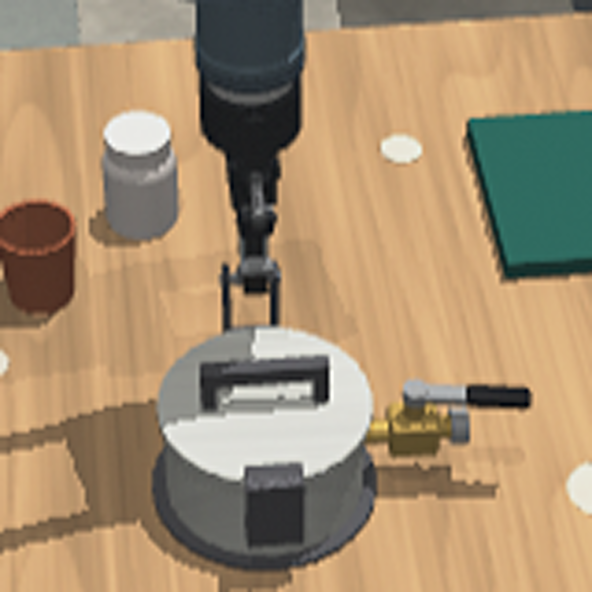

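```bash
python3 -m pendant '[0,-0.0055,-0.0067,0,0,0,0,0,-0.0055,-0.0067,0,0,0,0,0,-0.0043,-0.0085,0,0,0,0,0,-0.0043,-0.0085,0,0,0,0,0,-0.003,-0.007,0,0,0,0,0,-0.002,-0.007,0,0,0,0,0,0,0,0,0,0,0]'
python3 -m pendant '[0,0,-0.002,0,0,0,0,0,0,0,0,0,0,0]'
python3 - <<'E'
from h import *
for n in ['wrist','side']:
    im=ctrl.camera(n); cv2.imwrite(f'pics/{n}17.png',im[:,:,::-1])
cv2.imwrite(f'pics/side17.png',cv2.resize(im[170:290,260:390,::-1],None,fx=5,fy=5,interpolation=cv2.INTER_CUBIC))
E
```

```text
time_s: 22.08
eef_pos: [0.5253, 0.1979, 0.1268]
eef_rot: [0.003, -0.004, -0.707, 0.707]
wrist_force: [2.5, -0.2, 3.0]
opening: 0.001
time_s: 22.32
eef_pos: [0.5253, 0.1978, 0.1252]
eef_rot: [0.003, -0.004, -0.707, 0.708]
wrist_force: [1.2, -0.6, 4.9]
opening: 0.001
```

View pics/wrist17.png

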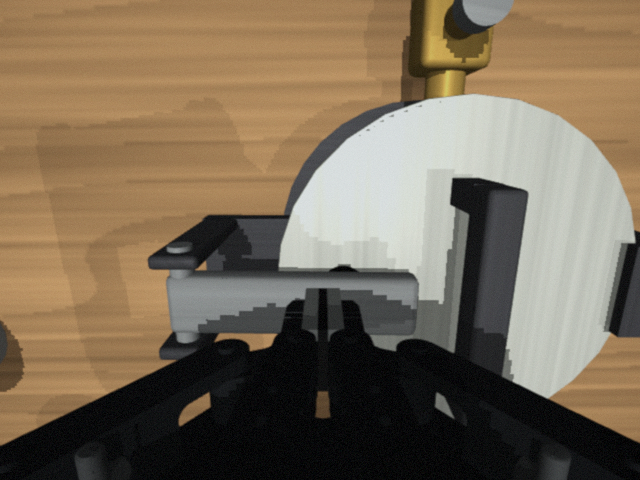

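View pics/side17.png

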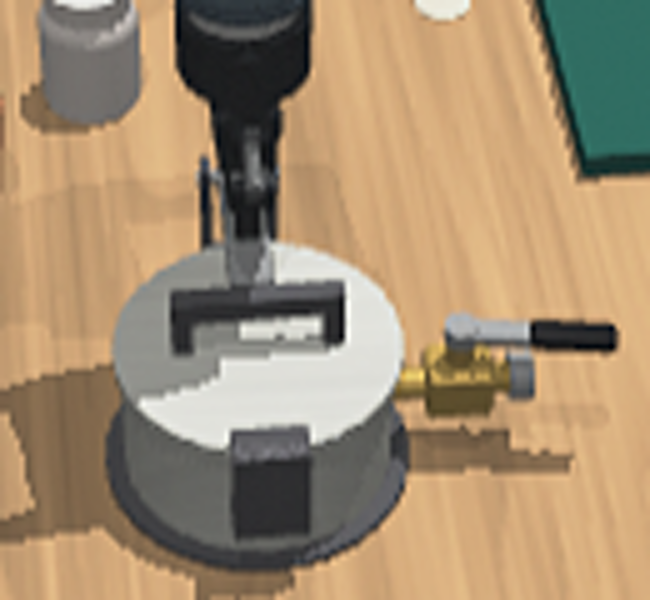

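```bash
for i in 1; do python3 -m pendant '[0,-0.003,-0.001,0,0,0,0,0,0,-0.001,0,0,0,0]' | grep -E 'pos|force'; python3 -m pendant '[0,0,-0.001,0,0,0,0,0,0,0,0,0,0,0]' | grep -E 'pos|force'; python3 -m pendant '[0,0,-0.001,0,0,0,0,0,0,0,0,0,0,0]' | grep -E 'pos|force'; done
```

```text
eef_pos: [0.5252, 0.1957, 0.124]
wrist_force: [-3.6, 2.0, 16.3]
eef_pos: [0.5252, 0.1958, 0.124]
wrist_force: [-5.4, 2.1, 18.2]
eef_pos: [0.5253, 0.1958, 0.1239]
wrist_force: [-7.5, -0.5, 24.5]
```

```bash
python3 -m pendant '[0,0,-0.001,0,0,0,0,0,0,0,0,0,0,0]' | grep -E 'pos|force'; python3 -m pendant '[0,0,0.01,0,0,0,0,0,0,0.03,0,0,0,0,0,0,0.04,0,0,0,0,0.04,-0.007,0,0,0,0,0,0.055,-0.01,0,0,0,0,0,0.055,-0.01,0,0,0,0,0,0.045,-0.01,-0.01,0,0,0,0,0.0046,0.0002,-0.03,0,0,0,0,0,0,0,0,0,0,0,0,0,0,0,0,0,0]'
python3 - <<'E'
from h import *
import pickle
o=ctrl.get_obs();pickle.dump(o,open('w18.pkl','wb'))
for n in ['wrist','side']:
    im=ctrl.camera(n); cv2.imwrite(f'pics/{n}18.png',im[:,:,::-1])
cv2.imwrite(f'pics/side18.png',cv2.resize(im[150:290,260:410,::-1],None,fx=4,fy=4,interpolation=cv2.INTER_CUBIC))
E
```

```text
eef_pos: [0.5253, 0.1958, 0.1239]
wrist_force: [-11.2, -0.8, 32.0]
time_s: 24.68
eef_pos: [0.7237, 0.1585, 0.1597]
eef_rot: [0.004, -0.003, -0.707, 0.707]
wrist_force: [0.4, 0.0, 0.3]
opening: 0.0
```

View pics/wrist18.png

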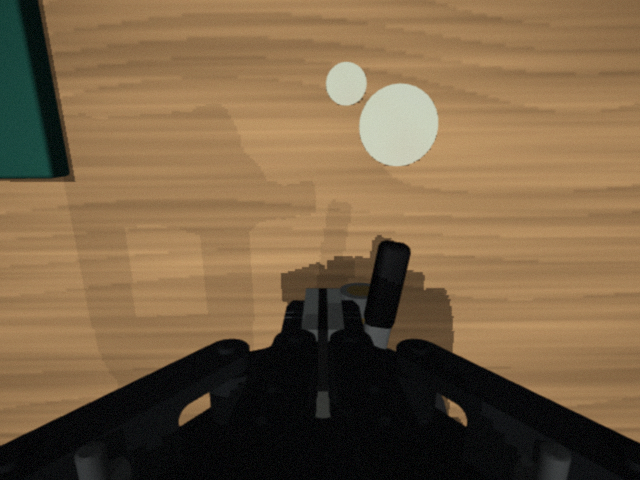

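View pics/side18.png

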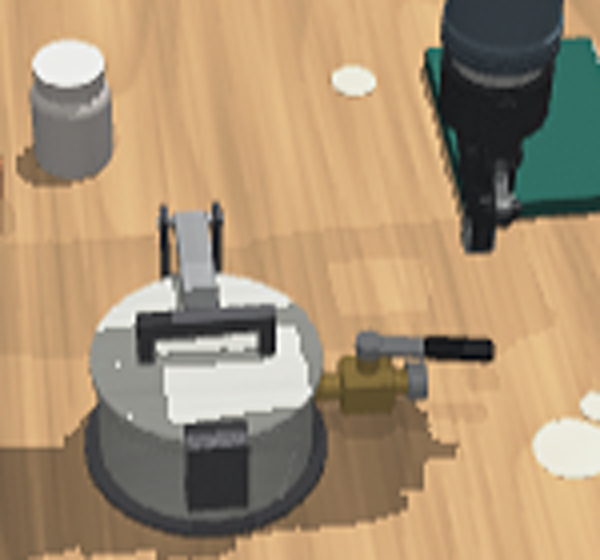

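```bash
python3 -m pendant '[0,0,-0.025,0,0,0,0,0,0,-0.03,0,0,0,0,0,0,-0.022,0,0,0,0,0,0,0,0,0,0,0,-0.002,-0.0145,0,0,0,0,0,-0.001,-0.009,0,0,0,0,0,-0.001,-0.009,0,0,0,0,0,0,0,0,0,0,0,0]'
python3 - <<'E'
from h import *
for n in ['wrist']:
    im=ctrl.camera(n); cv2.imwrite(f'pics/{n}19.png',im[:,:,::-1])
E
```

```text
time_s: 25.78
eef_pos: [0.7209, 0.1248, 0.0836]
eef_rot: [0.003, -0.004, -0.707, 0.708]
wrist_force: [0.6, 1.1, 0.6]
opening: 0.006
```

View pics/wrist19.png

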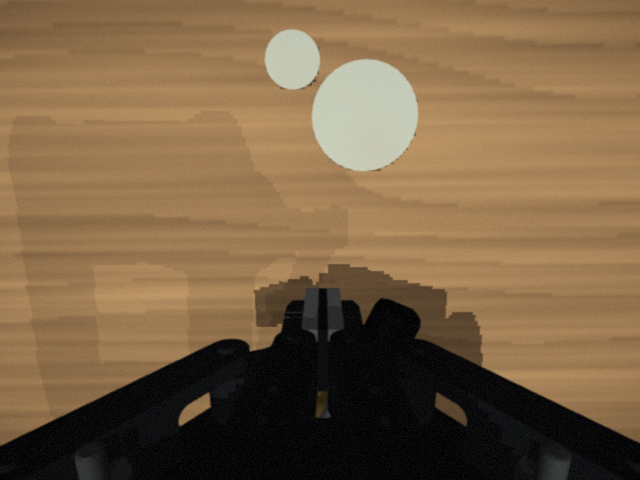

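```bash
python3 -m pendant '[-0.003,-0.0116,0,0,0,0,0,-0.0034,-0.0115,0,0,0,0,0,-0.0085,-0.0115,0,0,0,0,0,-0.0085,-0.0115,0,0,0,0,0,-0.0093,-0.0062,0,0,0,0,0,-0.0093,-0.0061,0,0,0,0,0,0,0,0,0,0,0,0]'
python3 -m pendant '[-0.007,-0.003,0,0,0,0,0,-0.005,-0.002,0,0,0,0,0,0,0,0,0,0,0,0]'
python3 - <<'E'
from h import *
for n in ['wrist','side']:
    im=ctrl.camera(n); cv2.imwrite(f'pics/{n}20.png',im[:,:,::-1])
cv2.imwrite(f'pics/side20.png',cv2.resize(im[150:290,260:410,::-1],None,fx=4,fy=4,interpolation=cv2.INTER_CUBIC))
E
```

```text
time_s: 26.7
eef_pos: [0.678, 0.0666, 0.0828]
eef_rot: [0.004, -0.004, -0.706, 0.708]
wrist_force: [-0.3, 0.1, 0.5]
opening: 0.002
time_s: 27.08
eef_pos: [0.666, 0.0621, 0.0827]
eef_rot: [0.004, -0.003, -0.707, 0.708]
wrist_force: [1.1, 0.7, 0.0]
opening: 0.004
```

View pics/wrist20.png

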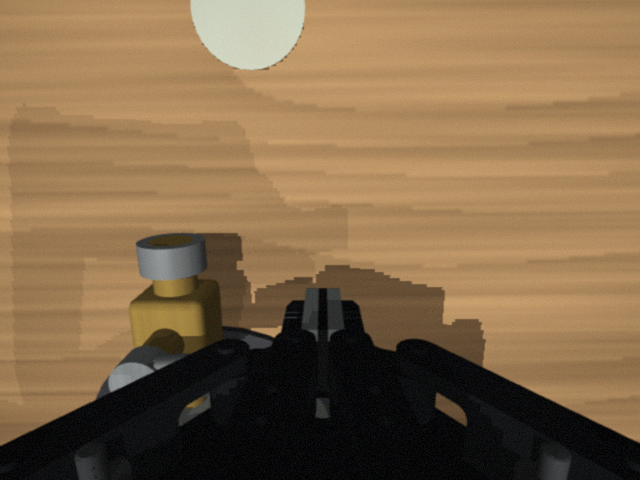

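View pics/side20.png

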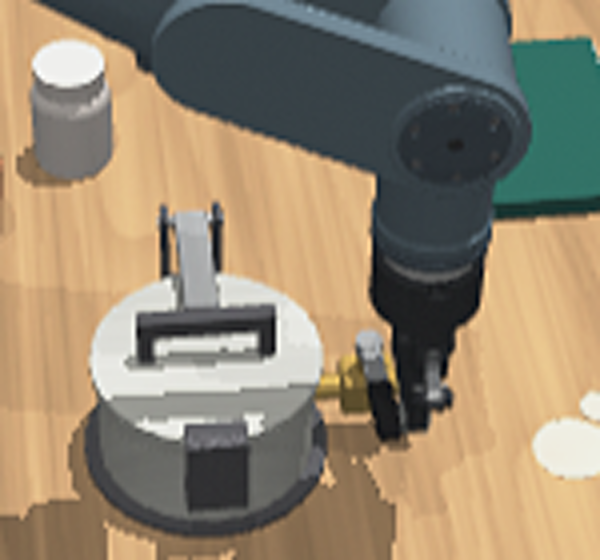

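```bash
python3 -m pendant '[-0.003,0,0,0,0,0,0,0,0,0,0,0,0,0]' | grep -E 'pos|force'; python3 -m pendant '[-0.003,0,0,0,0,0,0,0,0,0,0,0,0,0]' | grep -E 'pos|force';python3 -m pendant '[-0.002,0,0,0,0,0,0,0,0,0,0,0,0,0]' | grep -E 'pos|force'
```

```text
eef_pos: [0.6636, 0.0618, 0.0827]
wrist_force: [3.7, -2.6, -0.7]
eef_pos: [0.6634, 0.0618, 0.0829]
wrist_force: [14.2, -1.6, -8.3]
eef_pos: [0.6633, 0.0617, 0.0832]
wrist_force: [21.5, -0.5, -12.9]
```

```bash
python3 -m pendant '[0.01,0,0,0,0,0,0,0.02,0,0,0,0,0,0,0.02,0,0.02,0,0,0,0,0.01,0,0.045,0,0,0,0,0,0,0.05,0,0,0,0,-0.05,0,0.05,0,0,0,0,-0.03,0.04,0.03,0,0,0,0,0,0,0,0,0,0,0]'
python3 - <<'E'
from h import *
import pickle
o=ctrl.get_obs();pickle.dump(o,open('w21.pkl','wb'))
for n in ['wrist','top','side']:
    im=ctrl.camera(n); cv2.imwrite(f'pics/{n}21.png',im[:,:,::-1])
cv2.imwrite(f'pics/side21c.png',cv2.resize(im[150:290,260:410,::-1],None,fx=4,fy=4,interpolation=cv2.INTER_CUBIC))
print(o['eef_pos'])
E
```

```text
time_s: 28.92
eef_pos: [0.6434, 0.105, 0.2757]
eef_rot: [0.001, -0.004, -0.707, 0.707]
wrist_force: [0.3, 0.2, -0.5]
opening: -0.002
[0.64337794 0.10498142 0.27571224]
```

View pics/wrist21.png

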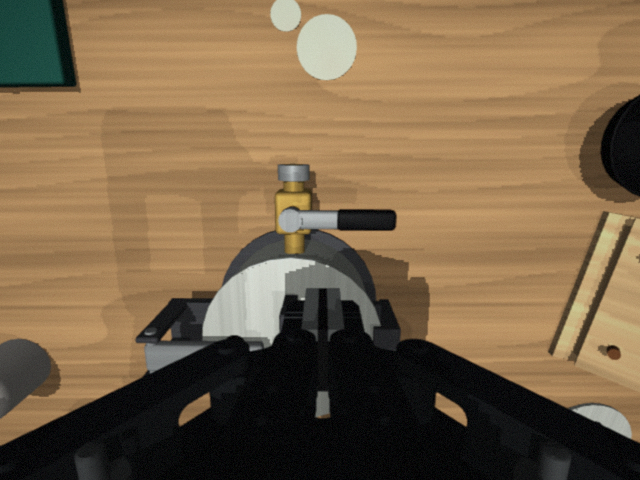

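View pics/side21.png

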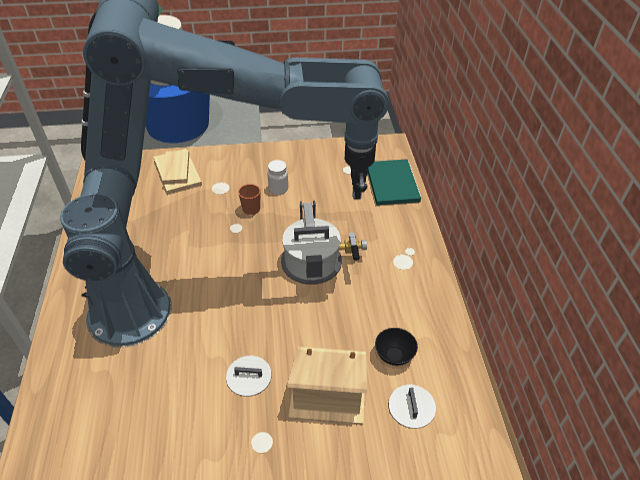

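View pics/side21c.png

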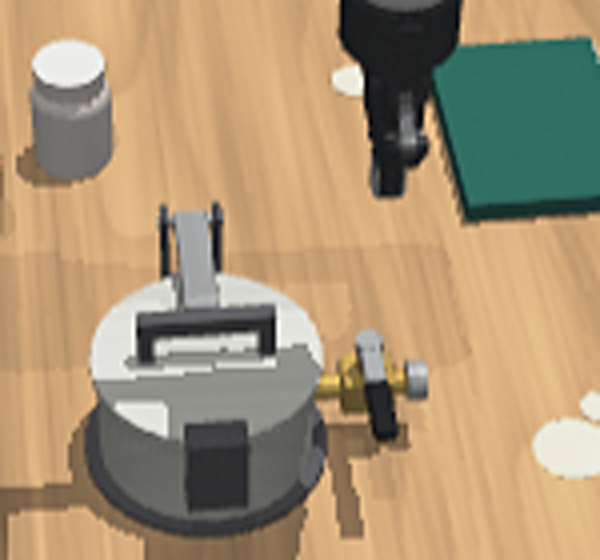

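```bash
python3 -m pendant '[-0.02,0.015,0.02,0,0,0,0,-0.023,0.015,0.02,0,0,0,0,0,0,0,0,0,0,0,0,0,0,0,0,0,0]'
python3 - <<'E'
from h import *
import pickle
o=ctrl.get_obs();pickle.dump(o,open('w22.pkl','wb'))
im=ctrl.camera('wrist'); cv2.imwrite('pics/wrist22.png',im[:,:,::-1])
from ov import pot_model,draw
L=pot_model(.5245,.1345-.0016,np.radians(89.5),0,np.pi/2)
a=np.linspace(0,6.2832,73); L=L[2:]+[np.c_[.5245+.085*np.cos(a),.1329+.085*np.sin(a),0*a+.098]]
cv2.imwrite('pics/w22o.png',draw(im,cam('wrist',o),L,f=2,crop=(120,100,520,400)))
E
```

```text
time_s: 29.58
eef_pos: [0.6014, 0.1315, 0.31]
eef_rot: [0.005, -0.003, -0.707, 0.708]
wrist_force: [1.1, -0.8, 0.1]
opening: 0.0
```

View pics/w22o.png

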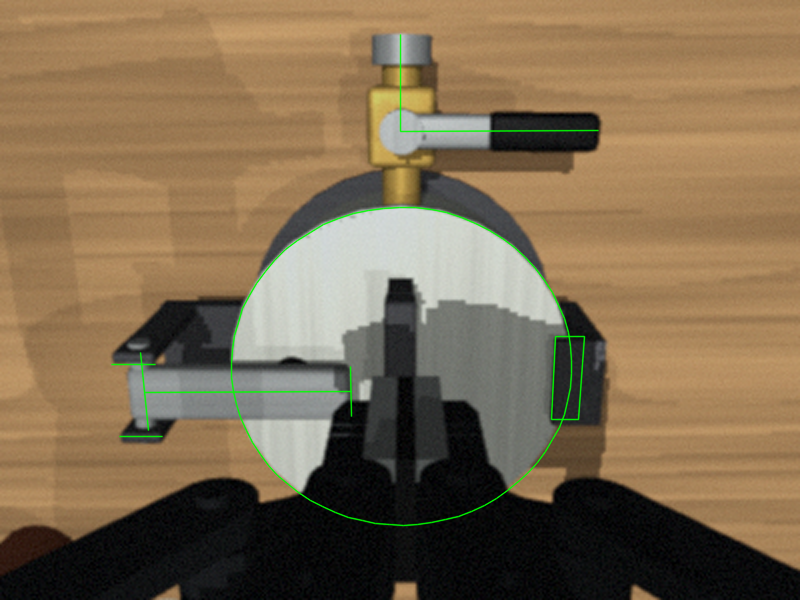

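The overlay matches closely. In the crop the lid edge lies on the centred circle and under the lug at (575,375). The clamp arm lies on the line for angle 0 from (145,392) to (350,392), and the lever on the pi/2 line from (400,130) to (600,130). The arm is clear of everything, so I'm handing in.

```bash
python3 -c "
from bench import ctrl
print(ctrl.hand_in())"
```

```text
the job is handed in; nothing more can be done
None
```

The pot is closed as asked, in the order asked, and handed in at about 30 s of the 67 s. No verdict came back.

- **Lid:** I took the large lid off the sloping rest by its bar and levelled it. I found the rim by touch, slid the lid under the lug to the back stop, then drew it back 4 mm to centre it and let go.
- **Clamp:** I swung it over and pressed it with about 32 N until it stopped, with the fingers at 124 mm, where the arm's top should be when it is level.
- **Vent cock:** I turned the lever clockwise and it stopped hard at about 21 N, standing across its pipe.

**Last checks:** From the wrist camera, the lid's edge, the clamp and the lever all lay on their expected outlines. The bowl, jar and cup were in the same places in the side pictures, judged by eye. The wrist force never read above about 35 N, and the arm was clear of everything at the end.

**Disagreements:** The cameras differed by up to about 5 mm on where the pot stands. That is why I set the lid by touch in height and towards the lug. Across the pot, along its y, I relied on the cameras, which agreed to about 2 mm. The rim was also met about 3 mm lower than my first estimate, which did no harm.

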